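Chill a specimen: scoop ice, stow the scoop, shut the ice drawer

TASK

Put the specimen tube in the steel bowl on ice: with the scoop, lift one good load (at least four pieces at once) out of the ice well of the open drawer and tip at least four pieces into the bowl, without touching the ice with the fingers and leaving no piece anywhere but in the bowl or the well. Then lay the scoop flat on the bench and let go, take it again in a grip that fits into the drawer, close to its bowl, put it flat and right way up on the floor of the scoop bay behind the drawer's front panel, and push the drawer fully shut. Leave the bowl standing where it is with the tube in it, and leave the bottle and the timer alone.

Things in the scene. Friction and masses are not known exactly. Their poses are not given: they have to be found in the camera images.
- scoop: aluminium ice scoop, black handle. Origin: underside, middle of the bowl's flat floor; x to the open lip, z up when it lies flat. Bowl: x -45 to +45 mm, 87 wide, walls 2.5, back wall 42 high, sides slope down to the bare lip at x = +45. Straight handle, 18 wide (y), 20 thick, starts at the back wall at z = 31 and rises away from the lip at 0.27 rad to its end at x = -153, z = 61 mm. 0.17 kg
- handle_end (a point): point on the handle's centre line near its free end (scoop frame -132, 0, 55 mm), where it is held for scooping and tipping; axes as the scoop's
- handle_neck (a point): point on the handle's centre line close to the bowl (scoop frame -72, 0, 38 mm); axes as the scoop's
- drawer (a joint): travel in m of the drawer of the fixed white ice chest (256 x 276 x 106 mm): 0 = fully open, about as found; 0.238 = shut, panel against the chest; it shuts along +x of the drawer's points and takes a few newtons. Front panel 276 mm wide, 78 mm high, its top 88 mm above the bench
- drawer_handle (a point): middle of the steel bar handle on the drawer's front panel, 55 mm above the bench; the bar runs along y, 150 mm long, 35 mm in front of the panel; x into the chest, away from the robot, z up
- ice_well (a point): middle of the floor of the ice well, the compartment of the drawer nearer the chest, 18 mm above the bench; axes as drawer_handle's. Inside 100 mm along x, 230 mm along y (-115 to +115), walls 36 mm high above the floor. The ice lies in the half towards -y
- scoop_bay (a point): floor of the scoop bay (behind the front panel, 18 mm above bench), where the stowed scoop's origin lies, lip to -y; axes as drawer_handle's. Inside x -50 to +50, y -53 to +177 mm; end walls 62 mm high, wall to the ice well 36, front panel 70 above this floor. In the last 52 mm at +y, cheeks 62 mm high leave a 46 mm slot mid-bay for the handle's end: no room for fingers there
- bowl: round steel bowl standing on the bench, 144 mm across the rim, 70 mm high, inside about 135 mm across at the top and 105 mm at the floor, wall 3 mm. Origin: middle of its underside, z up.
- tube: capped plastic specimen tube, 80 mm long, 16 mm thick, lying in the bowl. Origin: its middle, underneath; x along it.
- bottle: white plastic bottle, 48 mm across, 98 mm high, a bystander on the bench. Origin: middle of its underside.
- timer: flat lab timer, 66 x 66 x 20 mm, a bystander on the bench. Origin: middle of its underside.
- ice_0: piece of ice, a bevelled chunk 28 x 28 x 26 mm, slippery, 0.02 kg, lying in the ice well. Origin: its centre.
- ice_1: piece of ice, a bevelled chunk 28 x 28 x 26 mm, slippery, 0.02 kg, lying in the ice well. Origin: its centre.
- ice_2: piece of ice, a bevelled chunk 28 x 28 x 26 mm, slippery, 0.02 kg, lying in the ice well. Origin: its centre.
- ice_3: piece of ice, a bevelled chunk 28 x 28 x 26 mm, slippery, 0.02 kg, lying in the ice well. Origin: its centre.
- ice_4: piece of ice, a bevelled chunk 28 x 28 x 26 mm, slippery, 0.02 kg, lying in the ice well. Origin: its centre.
- ice_5: piece of ice, a bevelled chunk 28 x 28 x 26 mm, slippery, 0.02 kg, lying in the ice well. Origin: its centre.

How it is judged:
By the outcome, as a careful person would: the job done as asked, in the order asked, and still so for the second after the job is handed in, with the robot touching nothing.
It also fails if it takes over 72 s, if anything falls off the work surface, if the arm or the gripper's body presses on something with over 40 N, if the wrist force passes 120 N, or if a joint passes its speed limit or range.

ROBOT

A 7-joint arm with a two-finger parallel gripper is mounted at the origin on a cart in front of the work surface, level with it; the furniture and walls round the work are solid. World frame = base frame: x ahead of the robot, y to its left, z up, the work surface at z = 0. Lengths are in m, angles in rad, forces in N, time in s.
With the tool pointing down it reaches from about 0.4 to 0.9 m from the base axis. Payload 5.5 kg.
Tool frame: the origin (TCP) lies midway between the tips of the shut fingers; the grasp point (between the pads) lies 19 mm behind it; z points along the fingers, y is the line along which they close (so a half turn about z gives the same grasp; the last joint's range is limited). The gripper opens to 92 mm and grips with 3 to 60 N. Pads are 19 mm wide; open, the fingers measure 130 mm over their backs; the gripper's body (75 mm by 190 mm) begins 47 mm behind the grasp point.
Start: joints at [-0.974, 0.501, -0.427, 1.55, 0.221, 1.138, -0.21], TCP at [0.213, 0.614, 0.227] pointing down, gripper open.
Joint ranges: [-2.88, 2.88], [-0.31, 2.03], [-1.54, 1.56], [0.2, 2.42], [-1.41, 4.55], [0.19, 2.02], [-2.57, 2.57]. Speed limits (rad/s): [2.57, 2.57, 3.14, 3.14, 3.14, 3.14, 3.14].

INTERFACE

Orientations are given as a unit quaternion [w, x, y, z].
In Python, from plant import ctrl, vision gives the robot as it stands.
- The arm moves only by the tool move_arm, never from a script. Its argument "commands" is one flat list of numbers, 7 for each row, row after row: the opening, from 0 (shut) to 1 (fully open), then the shift along the tool's x, y, z in units of 25 mm (1.0 is 25 mm), then the turn, a rotation vector about the tool's x, y, z in units of 6 degrees (1.0 is 6 degrees). A call has 1 to 12 rows; each row is the pose to reach, as a shift and turn from the pose commanded when the call began, along the tool's axes at that moment; what a row does not reach only later rows make up. A row lasts 1/10 s, in which the tool goes at most 50 mm and 8.59 degrees, less where a joint would pass 70% of its speed; a pose out of reach is approached as far as the arm can. A call with a gripper value outside its range is refused whole. The fingers move at their own pace and stop on an object; "grip_force" is the grip in N (left out, the last holds). Time passes only in rows, so rows that repeat a pose let the fingers close. It gives the time, the measured TCP pose, the force, the opening and the grip force at its end, in the units of the state.
- ctrl.get_state(): the state, without advancing time (a new reading comes with each control period).
- vision.capture(name): name is "scene" or "top" or "wrist"; returns a dict with "pixels" (400x640x3 uint8, red, green, blue), "z_map" (400x640 float32, m along the optical axis (not along the pixel's ray), 0 where there is no reading), "camera_matrix" (3x3 intrinsics, pixels), "extrinsics" (4x4, takes a point from camera to world coordinates). Camera axes: x right, y down, z forward; pixel columns grow to the right and rows downward; lengths in m; the calibration is good to about 2 mm. A picture is of the moment at which its call begins.
- ctrl.sign_off(): hands the job in; it is judged then, once.
The state is a dict: "clock": time; "qpos": joint angles; "dq": joint speeds; "joint_torque": joint torques, N m; "position": TCP position; "tool_rot": TCP orientation; "wrist_force": force on the tool from outside, world axes, zero at the start; "moment": the same for the moment, N m; "finger_gap": opening from 0.0 (shut) to 1.0 (fully open); "grip_force": force on a finger pad.
Only numpy, scipy, OpenCV 4.12 (cv2) and the standard library are available. Lean on these libraries where they do the work, as an engineer would, in place of code of your own. Each camera call takes 0.05 s, during which the arm holds its last target. There are 200 camera calls.

## Working session

There is one attempt and no reset: what is moved stays moved. The work goes in short steps, Python scripts to look and compute and a tool call to move; the robot and the scene stay as the last step left them, time stands still between calls to the robot, and variables do not carry over. Pictures are saved under pics/ and viewed, at most 10 in all, crops included, and the job is handed in when it is done.

Besides the shell and the picture viewer there is one more tool, called after "Call:" by a JSON object that holds its "op" and its "data". move_arm: Moves the arm, as the interface text tells. Its arguments: {"type":"object","properties":{"commands":{"type":"array","items":{"type":"number"}},"grip_force":{"type":"number"}},"required":["commands"]}

```bash
ls; mkdir -p pics; python3 - <<'E'
from plant import ctrl, vision
import cv2, numpy as np
s=ctrl.get_state(); print(s)
for n in ("scene","top"):
    c=vision.capture(n); cv2.imwrite(f"pics/{n}0.png",c["pixels"][:,:,::-1]); np.savez(f"{n}0.npz",**c)
    print(n,c["camera_matrix"].round(1).tolist(),c["extrinsics"].round(3).tolist())
E
```

```text
pics
{'clock': 0.0, 'qpos': array([-0.97381827,  0.501828  , -0.42678616,  1.55144143,  0.22081969,
        1.13832655, -0.21028557]), 'dq': array([-0.00058609,  0.00010807, -0.00015347, -0.00150565, -0.00023144,
       -0.00080375,  0.00070654]), 'joint_torque': array([ 2.28302715e-04, -5.66588473e+01, -5.81615075e+00, -2.79116714e+01,
       -6.85613696e-02,  3.09703744e-02,  2.10016947e-04]), 'position': array([0.21277231, 0.61344384, 0.22569394]), 'tool_rot': array([-1.79353648e-04,  1.66080112e-01,  9.86111785e-01, -9.54729546e-04]), 'wrist_force': array([-0.11156075, -0.28141972,  1.11996318]), 'moment': array([-0.03726813, -0.07030515,  0.00319144]), 'grip_force': 0.0, 'finger_gap': 1.002092026354269}
scene [[404.9, 0.0, 310.3], [0.0, 404.9, 197.6], [0.0, 0.0, 1.0]] [[0.737, -0.467, 0.489, 0.032], [-0.676, -0.493, 0.548, -0.545], [-0.015, -0.734, -0.679, 0.759], [0.0, 0.0, 0.0, 1.0]]
top [[421.4, 0.0, 315.3], [0.0, 421.4, 202.7], [0.0, 0.0, 1.0]] [[0.02, -0.986, 0.164, 0.35], [-0.999, -0.025, -0.029, 0.06], [0.033, -0.164, -0.986, 1.196], [0.0, 0.0, 0.0, 1.0]]
```

View pics/scene0.png

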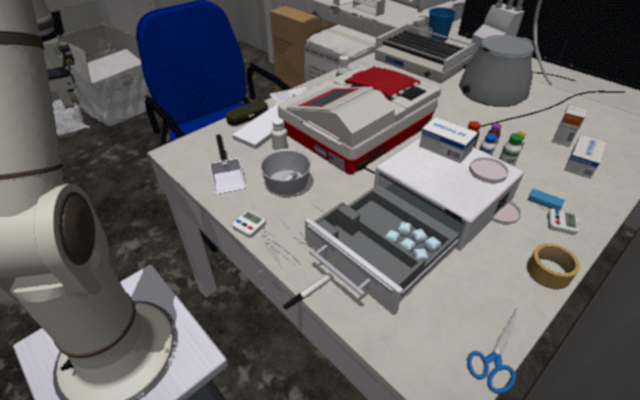

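View pics/top0.png

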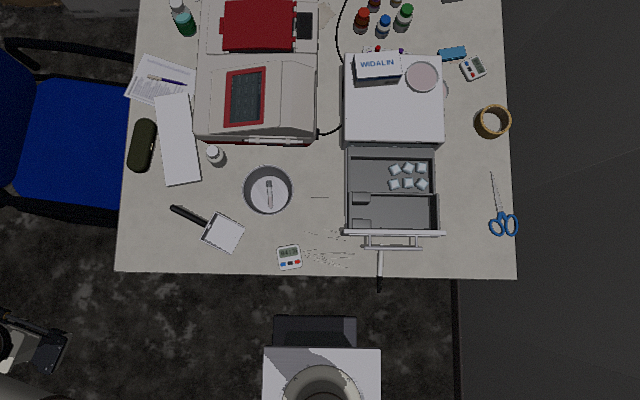

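The scene view shows the scoop (227,175), steel bowl (287,172), open drawer (385,235) with six ice pieces (412,240). In the top view the scoop bowl is at (222,232) with its handle end at (172,207), bowl at (268,189), ice at (408,177), panel along row 233.

```bash
cat > h.py <<'E'
import numpy as np, cv2
from scipy.spatial.transform import Rotation as R
def load(f): return dict(np.load(f))
def ray(c,uv):
    K,E=c["camera_matrix"],c["extrinsics"]; uv=np.atleast_2d(uv).astype(float)
    d=np.c_[uv,np.ones(len(uv))]@np.linalg.inv(K).T@E[:3,:3].T
    return E[:3,3],d
def plane(c,uv,z):
    o,d=ray(c,uv); return o+d*((z-o[2])/d[:,2])[:,None]
def cloud(c):
    v,u=np.indices(c["z_map"].shape); o,d=ray(c,np.c_[u.ravel(),v.ravel()])
    P=o+d*c["z_map"].ravel()[:,None]; P[c["z_map"].ravel()==0]=np.nan
    return P.reshape(*u.shape,3)
E
python3 - <<'E'
from h import *
c=load("top0.npz"); P=cloud(c); I=c["pixels"]; hsv=cv2.cvtColor(I,cv2.COLOR_RGB2HSV)
Z=P[...,2]
def roi(m,a,b,x,y):
    o=np.zeros(m.shape,bool); o[a:b,x:y]=m[a:b,x:y]; return o
np.set_printoptions(precision=4,suppress=True)
# bench height check
print("bench z",np.nanmedian(Z[240:265,150:180]),np.nanmedian(Z[150:200,450:470]))
# scoop: above bench
for n,(a,b,x,y) in dict(scoop=(195,260,160,250),bowl=(155,220,235,300),bottle=(140,170,203,228),timer=(240,275,272,305)).items():
    m=roi(Z>0.012 if n!='scoop' else Z>0.003,a,b,x,y); p=P[m]
    print(n,m.sum(),p.min(0),p.max(0),np.percentile(p,50,axis=0))
m=roi(Z>0.055,155,220,235,300); (cx,cy),r=cv2.minEnclosingCircle(P[m][:,:2].astype(np.float32)); print("bowl rim",cx,cy,r)
# ice: bluish/light in well
m=roi((hsv[...,2]>150)&(hsv[...,1]>12),155,195,375,433).astype(np.uint8)
n,l,s,ce=cv2.connectedComponentsWithStats(m)
for i in range(1,n):
    if s[i,4]>15: print("ice",ce[i],s[i,4],np.nanmedian(P[l==i],axis=0))
# heights along drawer column & row
for v in (145,150,155,165,175,190,195,200,215,228,233,237,244): print(v,[tuple(P[v,u].round(3)) for u in (349,380,415,437,441)])
# handle: dark pixels
m=roi((I.max(2)<70)&(Z>0.01),195,245,160,215); p=P[m]; print("handle",m.sum(),p.mean(0)); 
E
python3 - <<'E'
import cv2
a=cv2.imread('pics/top0.png')
x=cv2.resize(a[130:280,150:300],None,fx=2.66,fy=2.66*1.5,interpolation=cv2.INTER_CUBIC)
x=cv2.resize(a[135:285,160:460],(800,400),interpolation=cv2.INTER_CUBIC)
cv2.imwrite('pics/crop.png',x)
E
```

```text
bench z 0.0004904175025173263 0.0017449304836383295
scoop 1891 [0.3805 0.2046 0.003 ] [0.5654 0.4637 0.0742] [0.4761 0.3096 0.0052]
bowl 1117 [0.5006 0.0875 0.012 ] [0.6424 0.2284 0.0779] [0.5954 0.1631 0.0465]
bottle 436 [0.6437 0.2703 0.0126] [0.7135 0.3435 0.1054] [0.6648 0.3009 0.0677]
timer 558 [0.3566 0.0585 0.0133] [0.4289 0.1316 0.0285] [0.3926 0.0949 0.0198]
bowl rim 0.5714676380157471 0.1578076332807541 0.07227074354887009
ice [408.8387 166.6452] 31 [ 0.6539 -0.2371  0.0457]
ice [422.3684 183.0526] 38 [ 0.606  -0.2739  0.0474]
145 [(np.float64(0.72), np.float64(-0.07), np.float64(0.015)), (np.float64(0.723), np.float64(-0.161), np.float64(0.014)), (np.float64(0.725), np.float64(-0.263), np.float64(0.018)), (np.float64(0.71), np.float64(-0.311), np.float64(0.07)), (np.float64(0.709), np.float64(-0.32), np.float64(0.077))]
150 [(np.float64(0.693), np.float64(-0.066), np.float64(0.056)), (np.float64(0.694), np.float64(-0.152), np.float64(0.06)), (np.float64(0.7), np.float64(-0.254), np.float64(0.051)), (np.float64(0.718), np.float64(-0.334), np.float64(-0.002)), (np.float64(0.
[... 2719 characters left out ...]
loat64(0.462), np.float64(-0.309), np.float64(0.087))]
237 [(np.float64(0.453), np.float64(-0.073), np.float64(-0.001)), (np.float64(0.455), np.float64(-0.162), np.float64(-0.001)), (np.float64(0.452), np.float64(-0.247), np.float64(0.059)), (np.float64(0.458), np.float64(-0.325), np.float64(0.004)), (np.float64(0.459), np.float64(-0.338), np.float64(-0.001))]
244 [(np.float64(0.433), np.float64(-0.073), np.float64(0.0)), (np.float64(0.434), np.float64(-0.159), np.float64(0.018)), (np.float64(0.433), np.float64(-0.248), np.float64(0.055)), (np.float64(0.439), np.float64(-0.328), np.float64(-0.005)), (np.float64(0.439), np.float64(-0.337), np.float64(0.001))]
handle 319 [0.492  0.3606 0.051 ]
```

View pics/crop.png

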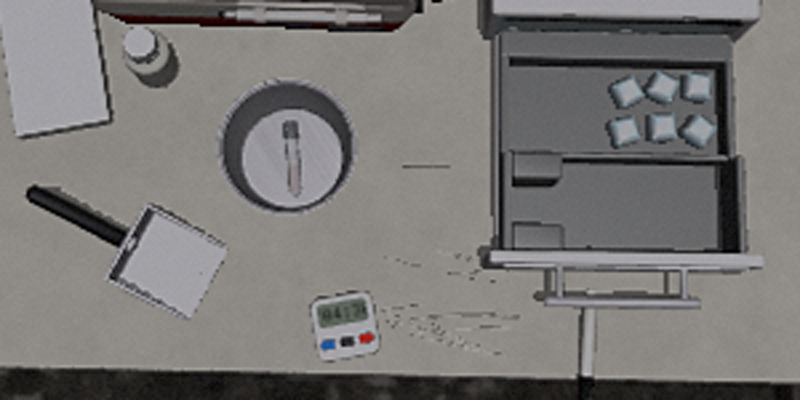

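The crop confirms the layout: ice in two rows of three at crop (662,105), bay below it with cheeks at its left end (540,200), bare scoop with lip pointing lower right, tube at (291,160).

```bash
python3 - <<'E'
from h import *
np.set_printoptions(precision=4,suppress=True)
for name in ("top0.npz","scene0.npz"):
    c=load(name); P=cloud(c); X,Y,Z=P[...,0],P[...,1],P[...,2]; I=c["pixels"].astype(int)
    print(name)
    def rect(m,t):
        p=P[m][:,:2].astype(np.float32); r=cv2.minAreaRect(p)
        (a,b),(w,h),ang=r
        print(t,m.sum(),"c",np.round((a,b),4),"wh",np.round((w,h),4),"ang",round(ang,2), "med",np.median(P[m],axis=0))
    box=lambda x0,x1,y0,y1:(X>x0)&(X<x1)&(Y>y0)&(Y<y1)
    m=box(.44,.475,-.34,-.03)&(abs(Z-.088)<.006); rect(m,"panel top")
    f=np.polyfit(Y[m],X[m],1); print(" fit x=",f)
    m=box(.56,.58,-.32,-.12)&(abs(Z-.054)<.006); print("mid wall",np.polyfit(Y[m],X[m],1), X[m].min(),X[m].max())
    m=box(.67,.70,-.32,-.05)&(abs(Z-.054)<.004); print("back wall",X[m].min(),X[m].max())
    for x0,x1 in((.59,.67),(.48,.56)):
        m=box(x0,x1,-.1,-.04)&(Z>.05); print("left wall",Y[m].min(),Y[m].max(),np.polyfit(X[m],Y[m],1))
        m=box(x0,x1,-.34,-.28)&(Z>.05); print("right wall",Y[m].min(),Y[m].max(),np.polyfit(X[m],Y[m],1))
    m=box(.40,.45,-.32,-.06)&(abs(Z-.058)<.012); rect(m,"bar")
    m=box(.585,.67,-.31,-.07)&(abs(Z-.018)<.006); rect(m,"well floor")
    m=box(.47,.56,-.31,-.07)&(abs(Z-.018)<.006); rect(m,"bay floor")
    m=box(.585,.68,-.31,-.07)&(Z>.036); rect(m,"ice all"); 
    cen=P[m]; l=cv2.kmeans(cen.astype(np.float32),6,None,(3,50,1e-5),5,cv2.KMEANS_PP_CENTERS)[2]; print(l)
    m=box(.36,.60,.19,.48)&(Z>.004)&(Z<.09)&(np.indices(Z.shape)[0]>(190 if 'top' in name else 0)); rect(m,"scoop all")
    fl=m&(Z<.012)&box(.38,.5,.19,.34); rect(fl,"scoop floor+")
    hd=m&(Z>.043)&(I.max(2)<80); p=P[hd]; q=p.mean(0); d=np.linalg.svd(p[:,:2]-q[:2],full_matrices=False)[2][0]; s=(p[:,:2]-q[:2])@d
    print("handle mean",q,"dir",d,np.degrees(np.arctan2(d[1],d[0])),s.min(),s.max(), "z at ends",p[s.argmin()],p[s.argmax()])
    m=box(.60,.74,.24,.37)&(Z>.09)&(Z<.12); rect(m,"bottle top")
    m=box(.72,1.0,-.36,0.0)&(Z>.08); print("chest front x",np.percentile(X[m&(abs(Z-.106)<.005)],1),"max z",Z[m].max()); rect(m&(abs(Z-.106)<.006),"chest top")
    m=box(.45,.7,.05,.26)&(Z>.06)&(Z<.08); print("bowl",cv2.minEnclosingCircle(P[m][:,:2].astype(np.float32)))
E
```

```text
top0.npz
panel top 626 c [ 0.463  -0.1855] wh [0.275  0.0206] ang 89.67 med [ 0.4619 -0.1827  0.0888]
 fit x= [-0.0039  0.4614]
mid wall [-0.0011  0.5726] 0.5601264514550794 0.5792163481698902
back wall 0.6702317659674526 0.6999499526031601
left wall -0.06935111146601365 -0.06271728369445823 [ 0.0102 -0.0725]
right wall -0.3087535692374929 -0.2987283872405519 [ 0.0153 -0.3126]
left wall -0.0998180842552767 -0.06229311751325407 [-0.0192 -0.0668]
right wall -0.30849974233284566 -0.29880545887298754 [ 0.005  -0.3048]
bar 292 c [ 0.4327 -0.1863] wh [0.1585 0.0335] ang 89.94 med [ 0.4224 -0.1873  0.0611]
well floor 1530 c [ 0.6275 -0.1887] wh [0.2269 0.0849] ang 89.97 med [ 0.627  -0.1558  0.0201]
bay floor 1905 c [ 0.5189 -0.1905] wh [0.0822 0.2232] ang 0.0 med [ 0.5202 -0.2019  0.0201]
ice all 984 c [ 0.6341 -0.1897] wh [0.2385 0.0936] ang 89.28 med [ 0.6458 -0.2375  0.0455]
[[ 0.6592 -0.2359  0.0456]
 [ 0.6768 -0.1113  0.0498]
 [ 0.66   -0.2843  0.048 ]
 [ 0.6054 -0.2148  0.0442]
 [ 0.6591 -0.1916  0.0471]
 [ 0.6074 -0.2871  0.0475]]
scoop all 1681 c [0.4695 0.3349] wh [0.2182 0.2897] 
[... 1617 characters left out ...]
51  0.0424]
 [ 0.6597 -0.286   0.0464]]
scoop all 1434 c [0.4829 0.3341] wh [0.234  0.2879] ang 0.04 med [0.5036 0.2941 0.0251]
scoop floor+ 267 c [0.4454 0.2656] wh [0.1294 0.0875] ang 62.52 med [0.4554 0.2827 0.005 ]
handle mean [0.496  0.3595 0.0555] dir [ 0.0102 -0.9999] -89.41787512763811 -0.05211236471571279 0.15523480598406714 z at ends [0.5119 0.4118 0.0695] [0.5258 0.2046 0.0539]
bottle top 304 c [0.6801 0.2978] wh [0.1136 0.0594] ang 89.25 med [0.7019 0.3017 0.1009]
chest front x 0.7215615467801462 max z 0.1708660323682768
chest top 4700 c [ 0.8405 -0.181 ] wh [0.2423 0.2774] ang 0.34 med [ 0.7982 -0.2026  0.1073]
bowl ((0.600534200668335, 0.14736345410346985), 0.10282013565301895)
```

```bash
python3 - <<'E'
from h import *
np.set_printoptions(precision=4,suppress=True)
for name in ("top0.npz","scene0.npz"):
    c=load(name); P=cloud(c); X,Y,Z=P[...,0],P[...,1],P[...,2]; I=c["pixels"].astype(int)
    print(name)
    m=(abs(Y+.13)<.012)&(X>.44)&(X<.75); b=np.round(X[m]/.004)*.004
    print([(round(v,3),round(float(np.median(Z[m][b==v])),3)) for v in np.unique(b)])
    m=(X>.36)&(X<.58)&(Y>.2)&(Y<.48)&(Z<.09)&~((X>.5)&(Y<.3))
    # handle: height > .03, beyond bowl
    hd=m&(Z>.048)&(Y>.30); p=P[hd]; q=p.mean(0); d=np.linalg.svd(p[:,:2]-q[:2],full_matrices=False)[2][0]; d*=np.sign(-d[1]); s=(p[:,:2]-q[:2])@d
    print("handle",len(p),q,d,np.degrees(np.arctan2(d[1],d[0])),"ext",s.min(),s.max(),"tail",q[:2]+d*s.min(),"zmax",p[:,2].max())
    n=np.array([-d[1],d[0]])
    # whole scoop along/lateral extents, by floor (bright & z .002..) and walls
    a=(P[...,:2]-q[:2])@d; l=(P[...,:2]-q[:2])@n
    w=m&(Z>.02)&(Z<.05)&(a>.02); print("walls a",np.percentile(a[w],[0,2,98,100]),"lat",np.percentile(l[w],[0,2,98,100]))
    hs=cv2.cvtColor(c["pixels"],cv2.COLOR_RGB2HSV)
    k=m&(Z<.012)&(a>.05)&(abs(l)<.06)&(hs[...,2]>np.median(hs[...,2][m&(abs(l)>.07)])+12); 
    print("floor",k.sum(),"a",np.percentile(a[k],[1,50,99]),"lat",np.percentile(l[k],[1,50,99]))
E
```

```text
top0.npz
[(np.float64(0.44), 0.003), (np.float64(0.444), 0.003), (np.float64(0.448), 0.03), (np.float64(0.452), 0.004), (np.float64(0.456), 0.06), (np.float64(0.46), 0.09), (np.float64(0.464), 0.089), (np.float64(0.468), 0.09), (np.float64(0.472), 0.082), (np.float64(0.476), 0.025), (np.float64(0.48), 0.022), (np.float64(0.484), 0.024), (np.float64(0.488), 0.02), (np.float64(0.492), 0.026), (np.float64(0.496), 0.021), (np.float64(0.5), 0.02), (np.float64(0.504), 0.02), (np.float64(0.508), 0.02), (np.float64(0.512), 0.018), (np.float64(0.516), 0.021), (np.float64(0.52), 0.02), (np.float64(0.524), 0.019), (np.float64(0.528), 0.02), (np.float64(0.532), 0.019), (np.float64(0.536), 0.02), (np.float64(0.54), 0.021), (np.float64(0.544), 0.022), (np.float64(0.548), 0.019), (np.float64(0.552), 0.019), (np.float64(0.556), 0.022), (np.float64(0.56), 0.02), (np.float64(0.564), 0.021), (np.float64(0.568), 0.023), (np.float64(0.572), 0.048), (np.float64(0.576), 0.054), (np.float64(0.584), 0.021), (np.float64(0.588), 0.02), (np.float64(0.592), 0.02), (np.float64(0.596), 0.02), (np.float64(0.6), 0.0
[... 2939 characters left out ...]
, 0.055), (np.float64(0.696), 0.055), (np.float64(0.7), 0.055), (np.float64(0.704), 0.09), (np.float64(0.708), 0.102), (np.float64(0.712), 0.107), (np.float64(0.716), 0.107), (np.float64(0.72), 0.107), (np.float64(0.724), 0.106), (np.float64(0.728), 0.107), (np.float64(0.732), 0.107), (np.float64(0.736), 0.107), (np.float64(0.74), 0.107), (np.float64(0.744), 0.106), (np.float64(0.748), 0.104)]
handle 128 [0.4996 0.378  0.0585] [-0.4491 -0.8935] -116.68915350145598 ext -0.04229989865246393 0.06660059443881414 tail [0.5186 0.4158] zmax 0.07011539054866112
walls a [0.0207 0.0322 0.1203 0.1291] lat [-0.0427 -0.0416  0.0445  0.0458]
floor 527 a [0.066  0.1124 0.1514] lat [-0.0371  0.002   0.0413]
```

```bash
cat >> h.py <<'E'
def pose(g,yaw,pitch=0):
    """g: grasp point; yaw of tool x (deg, world); pitch + = scoop lip down. -> TCP pos, R"""
    c,s=np.cos(np.radians(yaw)),np.sin(np.radians(yaw))
    M=np.array([[c,s,0],[s,-c,0],[0,0,-1.]])@R.from_euler('y',pitch,degrees=True).as_matrix()
    return np.array(g)+.019*M[:,2],M
def rows(start,*targets):
    p0,M0=start
    for p,M in targets:
        print(np.round(np.r_[M0.T@(p-p0)/.025, R.from_matrix(M0.T@M).as_rotvec(degrees=True)/6],2).tolist())
def now(say=True):
    from plant import ctrl
    s=ctrl.get_state(); q=s["tool_rot"]; M=R.from_quat(q[[1,2,3,0]]).as_matrix()
    if say: print("t",round(s["clock"],2),"tcp",s["position"].round(4),"grasp",(s["position"]-.019*M[:,2]).round(4),"x yaw",round(np.degrees(np.arctan2(M[1,0],M[0,0])),2),"zdir",M[:,2].round(3),"q",s["qpos"].round(2),"F",s["wrist_force"].round(1),"gap",round(s["finger_gap"],3),"grip",round(s["grip_force"],1))
    return s["position"],M
E
python3 - <<'E'
from h import *
s=now(); a=pose((.511,.396,.16),63); b=pose((.511,.396,.054),63)
rows(s,a); rows(a,b)
E
```

```text
t 0.1 tcp [0.2128 0.6135 0.2258] grasp [0.2128 0.6136 0.2448] x yaw 160.88 zdir [-0.001 -0.002 -1.   ] q [-0.97  0.5  -0.43  1.55  0.22  1.14 -0.21] F [-0.   0.3  0.1] gap 1.003 grip 0.0
[-14.12, -4.31, 3.4, -0.01, 0.01, 16.31]
[0.0, 0.0, 4.24, 0.0, 0.0, 0.0]
```

Call:
{"op": "move_arm", "data": {"commands": [0.7,-14.12,-4.31,3.4,0,0,16.31,0.7,-14.12,-4.31,3.4,0,0,16.31,0.7,-14.12,-4.31,3.4,0,0,16.31,0.7,-14.12,-4.31,3.4,0,0,16.31,0.7,-14.12,-4.31,3.4,0,0,16.31,0.7,-14.12,-4.31,3.4,0,0,16.31,0.7,-14.12,-4.31,3.4,0,0,16.31,0.7,-14.12,-4.31,3.4,0,0,16.31,0.7,-14.12,-4.31,3.4,0,0,16.31,0.7,-14.12,-4.31,3.4,0,0,16.31,0.7,-14.12,-4.31,3.4,0,0,16.31,0.7,-14.12,-4.31,3.4,0,0,16.31], "grip_force": 60}}

```text
clock: 1.3
position: [0.5108, 0.3964, 0.1411]
tool_rot: [0.0, 0.854, 0.52, -0.001]
wrist_force: [-0.6, 0.2, -1.0]
finger_gap: 0.699
grip_force: 0.0
```

```bash
python3 - <<'E'
from h import *
s=now(); b=pose((.511,.396,.055),63); rows(s,pose((.511,.396,.16),63),b)
E
```

```text
t 1.3 tcp [0.5108 0.3964 0.1411] grasp [0.5108 0.3964 0.1601] x yaw 62.73 zdir [-0.001 -0.001 -1.   ] q [-0.73  0.55  0.04  1.64 -0.02  0.95 -1.16] F [-0.6  0.2 -1. ] gap 0.699 grip 0.0
[-0.01, 0.01, 0.0, -0.0, 0.01, -0.05]
[-0.01, 0.02, 4.2, -0.0, 0.01, -0.05]
```

Call:
{"op": "move_arm", "data": {"commands": [0.7,0,0,2,0,0,0,0.7,0,0,3.5,0,0,0,0.7,0,0,4.2,0,0,0,0.7,0,0,4.2,0,0,0,0,0,0,4.2,0,0,0,0,0,0,4.2,0,0,0,0,0,0,4.2,0,0,0,0,0,0,4.2,0,0,0,0,0,0,4.2,0,0,0,0,0,0,4.2,0,0,0], "grip_force": 60}}

```text
clock: 2.3
position: [0.5113, 0.3969, 0.0372]
tool_rot: [-0.0, 0.853, 0.523, 0.0]
wrist_force: [0.1, 1.0, 0.6]
finger_gap: 0.227
grip_force: 0.1
```

```bash
python3 - <<'E'
from h import *
from plant import vision
s=now()
c=vision.capture("scene"); np.savez("s1.npz",**c); cv2.imwrite("pics/s1.png",c["pixels"][60:320,120:520,::-1].repeat(2,0).repeat(2,1))
E
```

```text
t 2.3 tcp [0.5113 0.3969 0.0372] grasp [0.5113 0.3968 0.0562] x yaw 63.02 zdir [ 0.  0. -1.] q [-0.72  0.68  0.03  1.69 -0.03  0.77 -1.15] F [0.1 1.  0.6] gap 0.227 grip 0.1
```

Call:
{"op": "move_arm", "data": {"commands": [0,0,0,0,0,0,0,0,0,0,0,0,0,0,0,0,0,0,0,0,0,0,0,0,0,0,0,0,0,0,0,-0.5,0,0,0,0,0,0,-1.5,0,0,0,0,0,0,-3,0,0,0,0,0,0,-5,0,0,0,0,0,0,-6,0,0,0,0,0,0,-6,0,0,0], "grip_force": 60}}

```text
clock: 3.35
position: [0.5137, 0.3985, 0.1926]
tool_rot: [-0.001, 0.853, 0.522, 0.005]
wrist_force: [1.4, 0.1, -2.1]
finger_gap: 0.192
grip_force: 60.0
```

```bash
python3 - <<'E'
from h import *
from plant import vision
s=now()
c=vision.capture("scene"); np.savez("s1.npz",**c); cv2.imwrite("pics/s1.png",c["pixels"][60:320,120:520,::-1].repeat(2,0).repeat(2,1))
# predicted scoop corners in image if rigid
M=s[1]; g=s[0]-.019*M[:,2]
K,E=c["camera_matrix"],np.linalg.inv(c["extrinsics"])
S=np.c_[-M[:,0],-M[:,1],-M[:,2]]; S=np.c_[-M[:,0],np.cross(-M[:,2],-M[:,0]),-M[:,2]]
for q in ((45,43,0),(45,-43,0),(-45,0,42),(-153,0,61)):
    w=g+S@((np.array(q)-(-132,0,55))/1000); x=K@(E[:3,:3]@w+E[:3,3]); print(q,w.round(3),(x[:2]/x[2]).round(0), "crop",((x[:2]/x[2]-[120,60])*2).round(0))
E
```

```text
t 3.35 tcp [0.5137 0.3985 0.1926] grasp [0.5136 0.3984 0.2116] x yaw 63.0 zdir [ 0.007  0.006 -1.   ] q [-0.73  0.49  0.04  1.6  -0.02  1.04 -1.16] F [ 1.4  0.1 -2.1] gap 0.192 grip 60.0
(45, 43, 0) [0.472 0.222 0.155] [239. 143.] crop [237. 167.]
(45, -43, 0) [0.395 0.261 0.155] [205. 149.] crop [170. 178.]
(-45, 0, 42) [0.474 0.321 0.198] [215. 114.] crop [191. 108.]
(-153, 0, 61) [0.523 0.417 0.218] [210.  88.] crop [181.  56.]
```

View pics/s1.png

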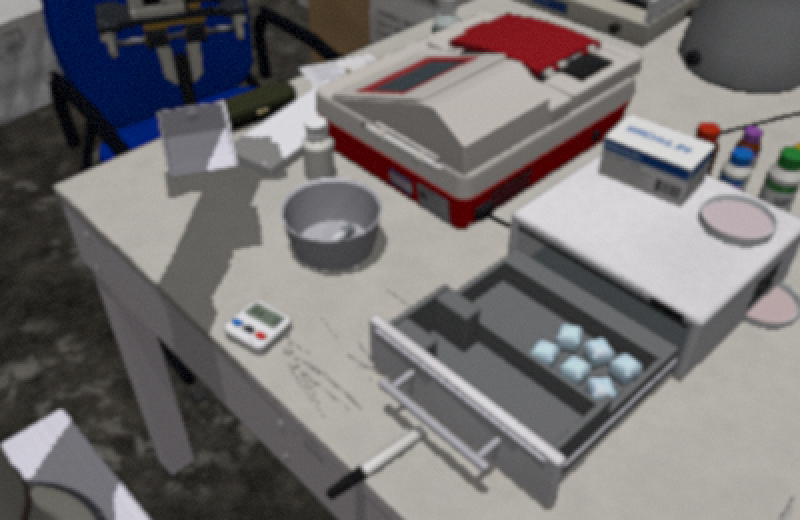

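The lifted scoop's lip corners are at crop (167,176) and (237,165), within 2 px of the rigid-grip prediction, so the grip held without slip; ice and bowl are undisturbed.

```bash
cat >> h.py <<'E'
OFF=np.array([.177,0,-.055])   # lip relative to handle_end, scoop frame
def lip(L,yaw,pitch,off=OFF):
    M=pose((0,0,0),yaw,pitch)[1]; S=np.c_[-M[:,0],np.cross(-M[:,2],-M[:,0]),-M[:,2]]
    return pose(np.array(L)-S@off,yaw,pitch)
E
python3 - <<'E'
from h import *
np.set_printoptions(precision=4,suppress=True)
for f,(a,b,x,y) in (("top0.npz",(155,195,380,432)),("s1.npz",(215,265,380,445))):
    c=load(f); I=c["pixels"]; P=cloud(c); m=np.zeros(I.shape[:2],np.uint8)
    m[a:b,x:y]=((P[...,2]>.033)&(P[...,0]>.583)&(P[...,0]<.682)&(P[...,1]<-.17)&(P[...,1]>-.298)&(I[...,2].astype(int)-I[...,0]>6))[a:b,x:y]
    pt=P[m>0]; print(f,len(pt),"x",np.percentile(pt[:,0],[1,99]),"y",np.percentile(pt[:,1],[1,99]))
    k=cv2.kmeans(pt[:,:2].astype(np.float32),6,None,(3,50,1e-5),8,cv2.KMEANS_PP_CENTERS)[2]; print(k)
s=now()
A=lip((.630,-.163,.12),90,15); B=lip((.630,-.163,.019),90,15)
print(A[0],B[0]); rows(s,A); rows(A,B)
E
```

```text
top0.npz 533 x [0.5896 0.6671] y [-0.2881 -0.182 ]
[[ 0.6022 -0.1941]
 [ 0.6049 -0.2734]
 [ 0.6507 -0.2356]
 [ 0.6527 -0.2727]
 [ 0.6454 -0.1975]
 [ 0.6071 -0.2347]]
s1.npz 770 x [0.5894 0.6655] y [-0.2871 -0.183 ]
[[ 0.6044 -0.2362]
 [ 0.6023 -0.274 ]
 [ 0.6481 -0.2366]
 [ 0.5998 -0.1962]
 [ 0.641  -0.1996]
 [ 0.6502 -0.2739]]
t 3.4 tcp [0.5123 0.3974 0.1896] grasp [0.5122 0.3974 0.2086] x yaw 63.0 zdir [ 0.004  0.003 -1.   ] q [-0.73  0.49  0.04  1.61 -0.02  1.03 -1.16] F [-0.2 -0.8 -2.7] gap 0.192 grip 60.0
[ 0.63   -0.0013  0.2006] [ 0.63   -0.0013  0.0996]
[-12.07, 11.44, -0.47, 0.62, 2.42, -4.47]
[-1.05, 0.0, 3.9, 0.0, 0.0, 0.0]
```

Call:
{"op": "move_arm", "data": {"commands": [0,-12,11.4,-0.5,0.62,2.42,-4.47,0,-12,11.4,-0.5,0.62,2.42,-4.47,0,-12,11.4,-0.5,0.62,2.42,-4.47,0,-12,11.4,-0.5,0.62,2.42,-4.47,0,-12,11.4,-0.5,0.62,2.42,-4.47,0,-12,11.4,-0.5,0.62,2.42,-4.47,0,-12,11.4,-0.5,0.62,2.42,-4.47,0,-12,11.4,-0.5,0.62,2.42,-4.47,0,-12,11.4,-0.5,0.62,2.42,-4.47,0,-12,11.4,-0.5,0.62,2.42,-4.47,0,-12,11.4,-0.5,0.62,2.42,-4.47]}}

```text
clock: 4.5
position: [0.6279, -0.0038, 0.1968]
tool_rot: [-0.094, 0.703, 0.699, 0.088]
wrist_force: [0.4, 0.5, -2.3]
finger_gap: 0.188
grip_force: 60.0
```

```bash
python3 - <<'E'
from h import *
from plant import vision
s=now()
c=vision.capture("scene"); np.savez("s2.npz",**c); cv2.imwrite("pics/s2.png",c["pixels"][100:320,220:520,::-1].repeat(2,0).repeat(2,1))
M=s[1]; g=s[0]-.019*M[:,2]; K,E=c["camera_matrix"],np.linalg.inv(c["extrinsics"]); S=np.c_[-M[:,0],np.cross(-M[:,2],-M[:,0]),-M[:,2]]
for q in ((45,43,0),(45,-43,0),(-45,0,42)):
    w=g+S@((np.array(q)-(-132,0,55))/1000); x=K@(E[:3,:3]@w+E[:3,3]); print(q,w.round(3),"crop",((x[:2]/x[2]-[220,100])*2).round(0))
L=[lip((.628,y,z),90,p) for y,z,p in ((-.163,.06,15),(-.163,.019,15))]
rows(s,*L)
rows(L[1],*[lip((.628,y,.019),90,p) for y,p in ((-.175,14),(-.185,12),(-.2,11),(-.215,9),(-.23,7),(-.245,6),(-.26,5),(-.275,4),(-.29,3))])
E
```

```text
t 4.5 tcp [ 0.6279 -0.0038  0.1968] grasp [ 0.628  -0.0086  0.2151] x yaw 89.57 zdir [-0.007  0.255 -0.967] q [ 0.13  0.48 -0.03  1.63 -0.28  1.07  0.24] F [ 0.4  0.5 -2.3] gap 0.188 grip 60.0
(45, 43, 0) [ 0.669 -0.166  0.116] crop [370. 184.]
(45, -43, 0) [ 0.583 -0.165  0.117] crop [322. 219.]
(-45, 0, 42) [ 0.627 -0.089  0.18 ] crop [302. 128.]
[-0.48, 0.02, 2.2, -0.06, 0.04, -0.07]
[-0.9, 0.04, 3.78, -0.06, 0.04, -0.07]
[-0.44, 0.0, -0.0, 0.0, -0.17, 0.0]
[-0.78, 0.0, 0.14, 0.0, -0.5, 0.0]
[-1.35, 0.0, 0.11, 0.0, -0.67, 0.0]
[-1.9, 0.0, 0.21, 0.0, -1.0, 0.0]
[-2.46, 0.0, 0.31, 0.0, -1.33, 0.0]
[-3.03, 0.0, 0.28, 0.0, -1.5, 0.0]
[-3.61, 0.0, 0.25, 0.0, -1.67, 0.0]
[-4.18, 0.0, 0.22, 0.0, -1.83, 0.0]
[-4.76, 0.0, 0.19, 0.0, -2.0, 0.0]
```

View pics/s2.png

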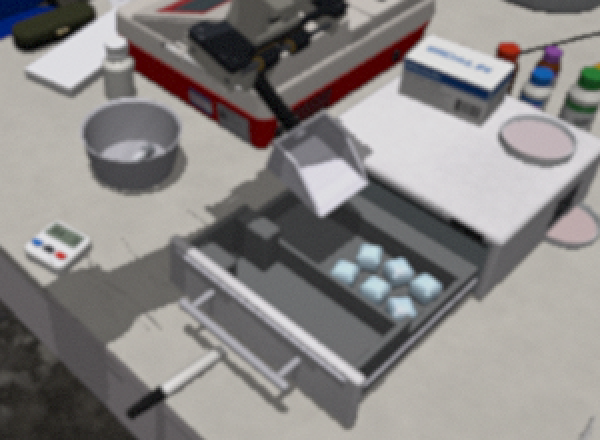

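Lip corners at crop (370,183) and (321,215) match the prediction; the scoop hangs over the empty part of the well, ice at (385,280).

Call:
{"op": "move_arm", "data": {"commands": [0,-0.24,0,1.1,-0.06,0.04,-0.07,0,-0.48,0.02,2.2,-0.06,0.04,-0.07,0,-0.7,0.03,3.0,-0.06,0.04,-0.07,0,-0.85,0.04,3.5,-0.06,0.04,-0.07,0,-0.9,0.04,3.78,-0.06,0.04,-0.07,0,-0.9,0.04,3.78,-0.06,0.04,-0.07,0,-0.9,0.04,3.78,-0.06,0.04,-0.07]}}

```text
clock: 5.25
position: [0.6293, 0.0036, 0.1021]
tool_rot: [-0.092, 0.698, 0.704, 0.094]
wrist_force: [-0.4, -0.0, -2.9]
finger_gap: 0.189
grip_force: 60.0
```

```bash
python3 - <<'E'
from h import *
s=now()
rows(s,*[lip((.628,y,.0175),90,p) for y,p in ((-.163,15),(-.175,14),(-.185,12),(-.2,11),(-.215,9),(-.23,7),(-.245,6),(-.26,5))])
E
```

```text
t 5.25 tcp [0.6293 0.0036 0.1021] grasp [ 0.6292 -0.0013  0.1204] x yaw 90.46 zdir [ 0.001  0.261 -0.965] q [ 0.14  0.59 -0.05  1.7  -0.3   0.89  0.3 ] F [-0.4 -0.  -2.9] gap 0.189 grip 60.0
[-0.23, -0.05, 0.1, 0.01, -0.02, 0.07]
[-0.67, -0.06, 0.1, 0.01, -0.19, 0.07]
[-1.02, -0.06, 0.25, 0.02, -0.52, 0.07]
[-1.58, -0.06, 0.21, 0.02, -0.69, 0.07]
[-2.13, -0.07, 0.31, 0.02, -1.02, 0.07]
[-2.69, -0.07, 0.4, 0.02, -1.35, 0.07]
[-3.26, -0.08, 0.37, 0.02, -1.52, 0.07]
[-3.84, -0.08, 0.34, 0.02, -1.69, 0.07]
```

Call:
{"op": "move_arm", "data": {"commands": [0,0,0,0,0,0,0,0,0,0,0,0,0,0,0,0,0,0,0,0,0]}}

```text
clock: 5.55
position: [0.6299, 0.0024, 0.1026]
tool_rot: [-0.091, 0.699, 0.703, 0.094]
wrist_force: [-0.4, 0.1, -2.1]
finger_gap: 0.193
grip_force: 60.0
```

```bash
python3 - <<'E'
from h import *
s=now()
rows(s,*[lip((.628,y,.0165),90,p) for y,p in ((-.163,15),(-.17,14),(-.185,12),(-.2,11),(-.215,9),(-.23,7),(-.245,6),(-.26,5))])
E
```

```text
t 5.55 tcp [0.6299 0.0024 0.1026] grasp [ 0.6298 -0.0025  0.1209] x yaw 90.4 zdir [ 0.003  0.26  -0.966] q [ 0.14  0.59 -0.05  1.7  -0.3   0.89  0.3 ] F [-0.4  0.1 -2.1] gap 0.193 grip 60.0
[-0.2, -0.08, 0.17, 0.03, -0.01, 0.06]
[-0.45, -0.08, 0.22, 0.03, -0.18, 0.06]
[-0.99, -0.08, 0.32, 0.03, -0.51, 0.06]
[-1.55, -0.09, 0.28, 0.03, -0.68, 0.06]
[-2.1, -0.09, 0.38, 0.03, -1.01, 0.06]
[-2.66, -0.09, 0.47, 0.03, -1.35, 0.06]
[-3.23, -0.1, 0.44, 0.03, -1.51, 0.06]
[-3.81, -0.1, 0.41, 0.03, -1.68, 0.06]
```

Call:
{"op": "move_arm", "data": {"commands": [0,-0.2,-0.08,0.17,0.03,0,0.06,0,-0.45,-0.08,0.22,0.03,-0.18,0.06,0,-0.7,-0.08,0.27,0.03,-0.35,0.06,0,-0.99,-0.08,0.32,0.03,-0.51,0.06,0,-1.3,-0.08,0.3,0.03,-0.6,0.06,0,-1.55,-0.09,0.28,0.03,-0.68,0.06,0,-1.82,-0.09,0.33,0.03,-0.85,0.06,0,-2.1,-0.09,0.38,0.03,-1.01,0.06,0,-2.4,-0.09,0.43,0.03,-1.18,0.06,0,-2.66,-0.09,0.47,0.03,-1.35,0.06,0,-2.66,-0.09,0.47,0.03,-1.35,0.06]}}

```text
clock: 6.65
position: [0.6275, -0.0598, 0.0729]
tool_rot: [-0.043, 0.706, 0.706, 0.042]
wrist_force: [-0.5, -0.1, -1.5]
finger_gap: 0.188
grip_force: 60.0
```

```bash
python3 - <<'E'
from h import *
from plant import vision
s=now()
c=vision.capture("scene"); np.savez("s3.npz",**c); cv2.imwrite("pics/s3.png",c["pixels"][150:310,280:480,::-1].repeat(3,0).repeat(3,1))
rows(s,*[lip((.628,y,.0165),90,p) for y,p in ((-.23,7),(-.245,6),(-.26,5),(-.275,4),(-.29,2),(-.297,1))])
E
```

```text
t 6.65 tcp [ 0.6275 -0.0598  0.0729] grasp [ 0.6275 -0.0621  0.0917] x yaw 89.97 zdir [-0.001  0.12  -0.993] q [ 0.09  0.62  0.04  1.71 -0.19  0.84  0.25] F [-0.5 -0.1 -1.5] gap 0.188 grip 60.0
[0.05, 0.02, -0.03, -0.01, 0.02, -0.0]
[-0.52, 0.02, 0.02, -0.01, -0.15, -0.0]
[-1.1, 0.02, 0.07, -0.01, -0.31, -0.0]
[-1.67, 0.02, 0.13, -0.01, -0.48, -0.0]
[-2.23, 0.02, 0.3, -0.01, -0.81, -0.0]
[-2.5, 0.02, 0.4, -0.01, -0.98, -0.0]
```

View pics/s3.png

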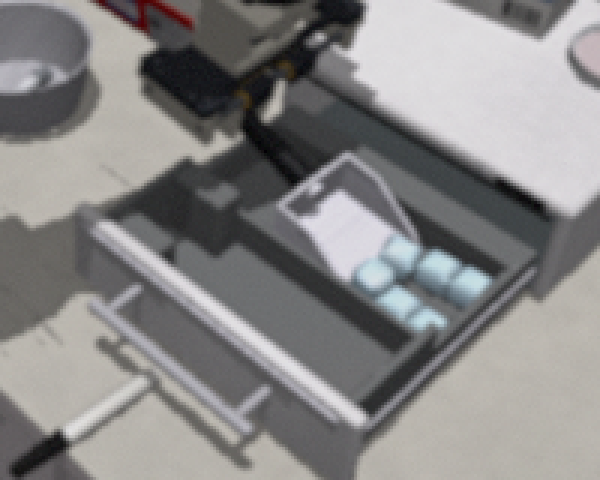

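The scoop's lip at crop (370,280) has met the first two ice pieces (378,275),(402,255); all six are still in the well.

Call:
{"op": "move_arm", "data": {"commands": [0,-0.25,0.02,0.05,0,-0.07,0,0,-0.52,0.02,0.07,0,-0.15,0,0,-0.8,0.02,0.1,0,-0.23,0,0,-1.1,0.02,0.13,0,-0.31,0,0,-1.4,0.02,0.15,0,-0.4,0,0,-1.67,0.02,0.18,0,-0.48,0,0,-1.95,0.02,0.25,0,-0.65,0,0,-2.23,0.02,0.33,0,-0.81,0,0,-2.4,0.02,0.4,0,-0.92,0,0,-2.55,0.02,0.44,0,-1.0,0,0,-2.55,0.02,0.44,0,-1.0,0]}}

```text
clock: 7.8
position: [0.6281, -0.1219, 0.0545]
tool_rot: [-0.006, 0.707, 0.707, 0.005]
wrist_force: [-0.3, 0.2, -2.9]
finger_gap: 0.194
grip_force: 60.0
```

```bash
python3 - <<'E'
from h import *
from plant import vision
s=now()
c=vision.capture("scene"); np.savez("s4.npz",**c); cv2.imwrite("pics/s4.png",c["pixels"][150:310,280:480,::-1].repeat(3,0).repeat(3,1))
rows(s,*[lip((.628,y,z),90,p) for y,z,p in ((-.297,.0165,1),(-.297,.03,-5),(-.293,.05,-11),(-.290,.08,-17),(-.290,.13,-20),(-.290,.19,-20))])
E
```

```text
t 7.8 tcp [ 0.6281 -0.1219  0.0545] grasp [ 0.6281 -0.1222  0.0735] x yaw 89.97 zdir [-0.001  0.016 -1.   ] q [ 0.08  0.65  0.1   1.7  -0.11  0.79  0.24] F [-0.3  0.2 -2.9] gap 0.194 grip 60.0
[0.05, -0.0, -0.04, -0.01, 0.02, -0.0]
[0.17, -0.0, 0.17, -0.01, -0.98, -0.0]
[0.38, -0.0, 0.12, -0.01, -1.98, -0.0]
[0.47, -0.01, -0.32, -0.01, -2.98, -0.0]
[0.45, -0.01, -1.94, -0.01, -3.48, -0.0]
[0.49, -0.01, -4.34, -0.01, -3.48, -0.0]
```

View pics/s4.png

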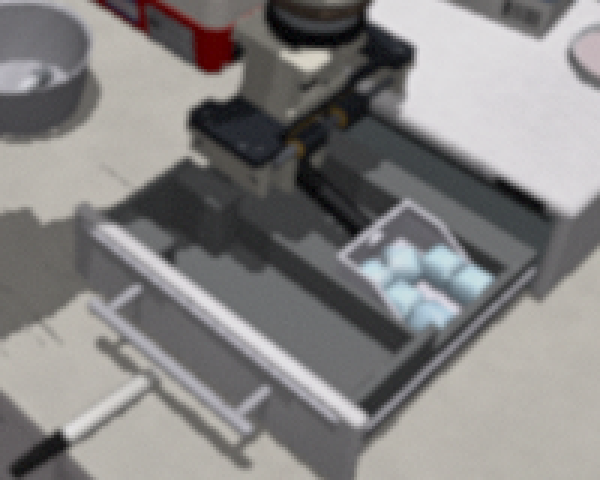

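All six pieces sit in the scoop bowl at crop (425,285), lip against the end wall.

```bash
python3 - <<'E'
from h import *
s=now()
rows(s,*[lip((.628,y,z),90,p) for y,z,p in ((-.297,.027,-3),(-.296,.04,-6),(-.294,.053,-9),(-.291,.068,-12),(-.288,.085,-15),(-.285,.11,-18),(-.285,.15,-19),(-.285,.20,-20))])
E
```

```text
t 7.85 tcp [ 0.6282 -0.1216  0.0547] grasp [ 0.6282 -0.1219  0.0737] x yaw 89.98 zdir [-0.     0.016 -1.   ] q [ 0.08  0.65  0.1   1.7  -0.11  0.8   0.24] F [-0.2 -0.6 -2.6] gap 0.192 grip 60.0
[0.13, -0.01, 0.04, -0.0, -0.66, -0.0]
[0.22, -0.01, -0.1, -0.0, -1.16, -0.0]
[0.33, -0.01, -0.24, -0.0, -1.66, -0.0]
[0.46, -0.01, -0.46, -0.0, -2.16, -0.0]
[0.57, -0.01, -0.76, -0.0, -2.66, -0.0]
[0.66, -0.01, -1.38, -0.0, -3.16, -0.0]
[0.67, -0.01, -2.86, -0.0, -3.32, -0.0]
[0.69, -0.01, -4.73, -0.0, -3.49, -0.0]
```

Call:
{"op": "move_arm", "data": {"commands": [0,0.07,0,-0.02,0,-0.33,0,0,0.13,0,-0.04,0,-0.66,0,0,0.22,0,-0.14,0,-1.16,0,0,0.33,0,-0.28,0,-1.66,0,0,0.46,0,-0.48,0,-2.16,0,0,0.57,0,-0.78,0,-2.66,0,0,0.66,0,-1.38,0,-3.16,0,0,0.67,0,-2.1,0,-3.25,0,0,0.67,0,-2.86,0,-3.32,0,0,0.68,0,-3.8,0,-3.4,0,0,0.69,0,-4.5,0,-3.49,0,0,0.69,0,-4.73,0,-3.49,0]}}

```text
clock: 9.05
position: [0.63, -0.1051, 0.1757]
tool_rot: [0.124, 0.697, 0.696, -0.121]
wrist_force: [-0.0, -0.0, -2.3]
finger_gap: 0.193
grip_force: 60.0
```

```bash
python3 - <<'E'
from h import *
from plant import vision
s=now()
for n in ("scene","top"):
    c=vision.capture(n); np.savez(n+"5.npz",**c)
    I=c["pixels"].astype(int); P=cloud(c)
    m=((I[...,2]-I[...,0]>12)&(I[...,2]>120)&(P[...,0]>.5)&(P[...,0]<.75)&(P[...,1]<-.1)).astype(np.uint8)
    k,l,st,ce=cv2.connectedComponentsWithStats(m); print(n,[(ce[i].round(0).tolist(),int(st[i,4]),np.nanmedian(P[l==i],axis=0).round(3).tolist()) for i in range(1,k) if st[i,4]>10])
a=np.vstack([load("scene5.npz")["pixels"][100:300,240:480],load("top5.npz")["pixels"][60:260,240:480]])
cv2.imwrite("pics/s5.png",cv2.resize(a[:,:,::-1],None,fx=1.5,fy=1.5))
E
```

```text
t 9.05 tcp [ 0.63   -0.1051  0.1757] grasp [ 0.6299 -0.0986  0.1935] x yaw 89.95 zdir [ 0.004 -0.34  -0.94 ] q [-0.34  0.52  0.36  1.69  0.21  0.97 -0.14] F [-0.  -0.  -2.3] gap 0.193 grip 60.0
scene [([428.0, 183.0], 795, [0.633, -0.244, 0.216]), ([496.0, 362.0], 386, [0.517, -0.515, 0.009])]
top [([423.0, 148.0], 85, [0.656, -0.228, 0.216]), ([435.0, 147.0], 86, [0.656, -0.253, 0.225]), ([413.0, 161.0], 146, [0.628, -0.206, 0.207]), ([424.0, 168.0], 78, [0.605, -0.229, 0.216]), ([436.0, 168.0], 88, [0.604, -0.254, 0.226]), ([416.0, 170.0], 14, [0.603, -0.213, 0.209]), ([504.0, 218.0], 88, [0.517, -0.516, 0.012])]
```

View pics/s5.png

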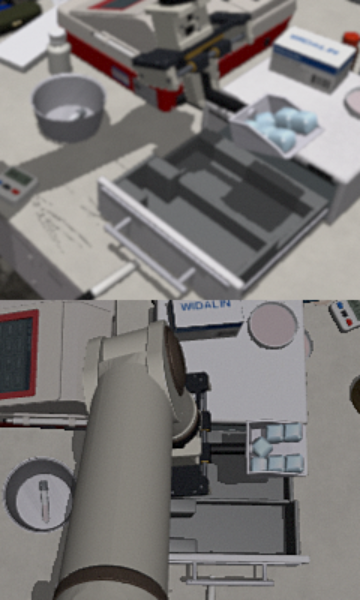

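Both views show the six pieces in the lifted, lip-up scoop (scene crop (280,122); top crop (275,447)) and an empty well; bowl and tube untouched.

```bash
python3 - <<'E'
from h import *
s=now()
rows(s,lip((.600,-.05,.20),90,-20),lip((.572,.195,.16),90,-20))
E
```

```text
t 9.15 tcp [ 0.6291 -0.1054  0.1742] grasp [ 0.6291 -0.0989  0.1921] x yaw 89.96 zdir [ 0.002 -0.34  -0.94 ] q [-0.34  0.53  0.36  1.69  0.21  0.96 -0.14] F [-0.1 -0.5 -3.5] gap 0.19 grip 60.0
[8.81, -1.16, -3.15, 0.02, -0.02, -0.01]
[18.57, -2.29, -4.99, 0.02, -0.02, -0.01]
```

Call:
{"op": "move_arm", "data": {"commands": [0,0.3,-0.04,-0.08,0,0,0,0,0.8,-0.1,-0.22,0,0,0,0,1.5,-0.18,-0.4,0,0,0,0,2.4,-0.3,-0.65,0,0,0,0,3.4,-0.42,-0.91,0,0,0,0,4.4,-0.54,-1.18,0,0,0,0,5.4,-0.66,-1.45,0,0,0,0,6.4,-0.79,-1.72,0,0,0,0,7.4,-0.91,-1.99,0,0,0,0,8.4,-1.03,-2.26,0,0,0,0,9.3,-1.14,-2.5,0,0,0,0,10.0,-1.23,-2.69,0,0,0]}}

```text
clock: 10.35
position: [0.5963, 0.1568, 0.15]
tool_rot: [0.122, 0.695, 0.698, -0.122]
wrist_force: [0.7, 0.0, -2.8]
finger_gap: 0.191
grip_force: 60.0
```

Call:
{"op": "move_arm", "data": {"commands": [0,0.7,-0.09,-0.19,0,0,0,0,1.4,-0.17,-0.38,0,0,0,0,2.3,-0.28,-0.62,0,0,0,0,3.3,-0.41,-0.89,0,0,0,0,4.3,-0.53,-1.16,0,0,0,0,5.3,-0.65,-1.43,0,0,0,0,6.2,-0.76,-1.67,0,0,0,0,7.0,-0.86,-1.88,0,0,0,0,7.7,-0.95,-2.07,0,0,0,0,8.2,-1.01,-2.2,0,0,0,0,8.5,-1.05,-2.3,0,0,0,0,8.57,-1.06,-2.3,0,0,0]}}

```text
clock: 11.55
position: [0.5707, 0.3747, 0.132]
tool_rot: [0.122, 0.696, 0.697, -0.122]
wrist_force: [-0.4, 0.9, -2.8]
finger_gap: 0.194
grip_force: 60.0
```

```bash
python3 - <<'E'
from h import *
from plant import vision
s=now()
for n in ("scene","top"):
    c=vision.capture(n); np.savez(n+"6.npz",**c)
    I=c["pixels"].astype(int); P=cloud(c)
    m=((I[...,2]-I[...,0]>12)&(I[...,2]>120)&(P[...,0]>.4)&(P[...,0]<.75)&(P[...,1]<.4)&(P[...,1]>-.35)).astype(np.uint8)
    k,l,st,ce=cv2.connectedComponentsWithStats(m); print(n,[(ce[i].round(0).tolist(),int(st[i,4]),np.nanmedian(P[l==i],axis=0).round(3).tolist()) for i in range(1,k) if st[i,4]>10])
M=s[1]; g=s[0]-.019*M[:,2]; S=np.c_[-M[:,0],np.cross(-M[:,2],-M[:,0]),-M[:,2]]; L=g+S@OFF; print("lip",L)
s=now()
rows(s,*[lip((.572,y,z),90,p) for y,z,p in ((.190,.13,-10),(.187,.105,0),(.185,.095,6),(.185,.088,12),(.185,.085,18),(.185,.085,25),(.185,.085,35),(.185,.085,45))])
E
```

```text
t 11.55 tcp [0.5707 0.3747 0.132 ] grasp [0.5707 0.3812 0.1498] x yaw 90.07 zdir [ 0.    -0.341 -0.94 ] q [-0.89  0.78  0.23  1.34  0.11  1.27 -0.75] F [-0.4  0.9 -2.8] gap 0.194 grip 60.0
scene [([264.0, 121.0], 376, [0.573, 0.228, 0.173])]
top [([228.0, 182.0], 493, [0.566, 0.249, 0.172])]
lip [0.57095766 0.19600781 0.15848021]
t 11.65 tcp [0.5713 0.3728 0.1321] grasp [0.5713 0.3793 0.15  ] x yaw 89.98 zdir [-0.    -0.342 -0.94 ] q [-0.89  0.78  0.23  1.34  0.11  1.27 -0.75] F [ 1.2 -0.7 -3.1] gap 0.189 grip 60.0
[-0.12, 0.03, -0.07, -0.0, 1.67, -0.0]
[-0.45, 0.03, -0.21, -0.0, 3.33, -0.0]
[-0.82, 0.03, -0.43, -0.0, 4.33, -0.0]
[-1.22, 0.03, -0.75, -0.0, 5.33, -0.0]
[-1.72, 0.03, -1.15, -0.0, 6.33, -0.0]
[-2.43, 0.03, -1.68, -0.0, 7.5, -0.0]
[-3.53, 0.03, -2.29, -0.0, 9.17, -0.0]
[-4.73, 0.03, -2.68, -0.0, 10.83, -0.01]
```

Call:
{"op": "move_arm", "data": {"commands": [0,-0.06,0.03,-0.03,0,0.85,0,0,-0.12,0.03,-0.07,0,1.67,0,0,-0.28,0.03,-0.14,0,2.5,0,0,-0.45,0.03,-0.21,0,3.33,0,0,-0.63,0.03,-0.32,0,3.83,0,0,-0.82,0.03,-0.43,0,4.33,0,0,-1.02,0.03,-0.6,0,4.83,0,0,-1.22,0.03,-0.75,0,5.33,0,0,-1.47,0.03,-0.95,0,5.83,0,0,-1.72,0.03,-1.15,0,6.33,0,0,-2.07,0.03,-1.42,0,6.92,0,0,-2.43,0.03,-1.68,0,7.5,0]}}

```text
clock: 12.85
position: [0.572, 0.3281, 0.1927]
tool_rot: [-0.153, 0.691, 0.69, 0.154]
wrist_force: [-0.1, -0.3, -2.9]
finger_gap: 0.187
grip_force: 60.0
```

```bash
python3 - <<'E'
from h import *
s=now()
M=s[1]; g=s[0]-.019*M[:,2]; S=np.c_[-M[:,0],np.cross(-M[:,2],-M[:,0]),-M[:,2]]; L=g+S@OFF; print("lip",L)
rows(s,*[lip((.572,y,z),90,p) for y,z,p in ((.185,.085,25),(.185,.085,35),(.185,.085,45),(.185,.088,52))])
E
```

```text
t 12.85 tcp [0.572  0.3281 0.1927] grasp [0.572  0.3201 0.2099] x yaw 89.92 zdir [ 0.001  0.424 -0.906] q [-0.27  0.45 -0.09  1.76 -0.5   0.84 -0.03] F [-0.1 -0.3 -2.9] gap 0.187 grip 60.0
lip [0.57177374 0.18305976 0.08510894]
[0.07, 0.0, 0.05, 0.01, -0.01, -0.01]
[-0.29, 0.0, -1.16, 0.01, 1.66, -0.01]
[-0.85, 0.0, -2.29, 0.01, 3.32, -0.01]
[-1.3, 0.0, -3.12, 0.01, 4.49, -0.01]
```

Call:
{"op": "move_arm", "data": {"commands": [0,-0.1,0,-0.55,0,0.83,0,0,-0.29,0,-1.16,0,1.66,0,0,-0.55,0,-1.75,0,2.5,0,0,-0.85,0,-2.29,0,3.32,0,0,-1.1,0,-2.7,0,3.9,0,0,-1.3,0,-3.12,0,4.49,0,0,-1.3,0,-3.12,0,4.49,0,0,-1.3,0,-3.12,0,4.49,0]}}

```text
clock: 13.65
position: [0.5721, 0.2666, 0.2489]
tool_rot: [-0.309, 0.637, 0.635, 0.309]
wrist_force: [-0.5, -0.1, -2.2]
finger_gap: 0.189
grip_force: 60.0
```

```bash
python3 - <<'E'
from h import *
from plant import vision
s=now()
for n in ("scene","top"):
    c=vision.capture(n); np.savez(n+"7.npz",**c)
    I=c["pixels"].astype(int); P=cloud(c)
    m=((I[...,2]-I[...,0]>12)&(I[...,2]>110)&(P[...,0]>.4)&(P[...,0]<.75)&(P[...,1]<.4)&(P[...,1]>-.35)).astype(np.uint8)
    k,l,st,ce=cv2.connectedComponentsWithStats(m); print(n,[(ce[i].round(0).tolist(),int(st[i,4]),np.nanmedian(P[l==i],axis=0).round(3).tolist()) for i in range(1,k) if st[i,4]>10])
a=np.vstack([load("scene7.npz")["pixels"][80:280,180:480],load("top7.npz")["pixels"][100:260,180:480]])
cv2.imwrite("pics/s7.png",cv2.resize(a[:,:,::-1],None,fx=1.6,fy=1.6))
E
```

```text
t 13.65 tcp [0.5721 0.2666 0.2489] grasp [0.5721 0.2517 0.2606] x yaw 89.84 zdir [ 0.001  0.786 -0.618] q [ 0.18  0.48 -0.25  1.85 -0.96  1.04  0.57] F [-0.5 -0.1 -2.2] gap 0.189 grip 60.0
scene [([294.0, 172.0], 288, [0.577, 0.143, 0.044])]
top [([280.0, 195.0], 250, [0.566, 0.123, 0.043]), ([267.0, 191.0], 16, [0.57, 0.16, 0.046]), ([274.0, 191.0], 11, [0.573, 0.141, 0.047])]
```

View pics/s7.png

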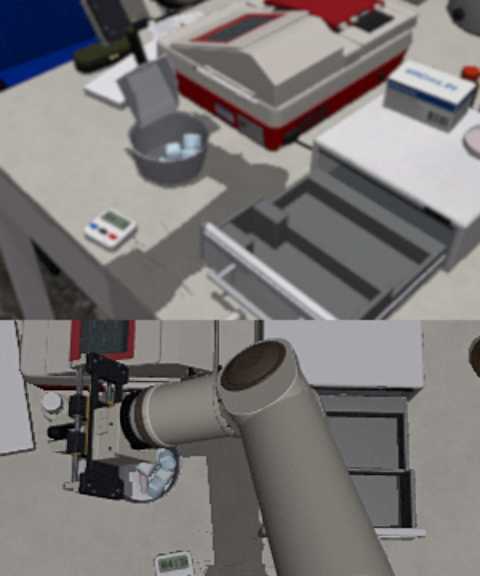

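Ice lies in the steel bowl (scene crop (178,148), top crop (155,475)), none visible on the bench or in the drawer; the scoop is tipped and looks empty.

```bash
python3 - <<'E'
from h import *
s=now()
rows(s,lip((.572,.19,.16),90,50),lip((.50,.235,.17),90,20),lip((.445,.24,.12),90,0),)
E
```

```text
t 13.75 tcp [0.5714 0.2691 0.2496] grasp [0.5714 0.2541 0.2614] x yaw 90.13 zdir [-0.001  0.787 -0.617] q [ 0.18  0.48 -0.25  1.85 -0.96  1.04  0.57] F [ 0.7  0.5 -0.9] gap 0.191 grip 60.0
[2.35, 0.03, -1.48, -0.01, -0.32, 0.01]
[3.43, -2.85, 3.42, -0.01, -5.32, 0.02]
[0.71, -5.05, 6.97, -0.0, -8.65, 0.02]
```

Call:
{"op": "move_arm", "data": {"commands": [0,1.2,0,-0.75,0,-0.15,0,0,2.35,0,-1.48,0,-0.3,0,0,2.35,0,-1.48,0,-0.3,0,0,2.7,-1.0,0.2,0,-2.0,0,0,3.1,-1.9,1.8,0,-3.6,0,0,3.43,-2.85,3.42,0,-5.3,0,0,3.43,-2.85,3.42,0,-5.3,0,0,2.5,-3.6,4.6,0,-6.4,0,0,1.6,-4.4,5.8,0,-7.5,0,0,0.71,-5.05,6.97,0,-8.65,0,0,0.71,-5.05,6.97,0,-8.65,0,0,0.71,-5.05,6.97,0,-8.65,0]}}

```text
clock: 14.95
position: [0.4415, 0.4194, 0.1539]
tool_rot: [-0.001, 0.704, 0.71, -0.001]
wrist_force: [0.8, -0.2, -1.5]
finger_gap: 0.193
grip_force: 60.0
```

```bash
python3 - <<'E'
from h import *
from plant import vision
s=now()
for n in ("scene","top"):
    c=vision.capture(n); np.savez(n+"8.npz",**c)
    I=c["pixels"].astype(int); P=cloud(c)
    m=((I[...,2]-I[...,0]>12)&(I[...,2]>110)&(P[...,0]>.3)&(P[...,0]<.75)&(P[...,1]<.5)&(P[...,1]>-.35)).astype(np.uint8)
    k,l,st,ce=cv2.connectedComponentsWithStats(m); print(n,[(ce[i].round(0).tolist(),int(st[i,4]),np.nanmedian(P[l==i],axis=0).round(3).tolist()) for i in range(1,k) if st[i,4]>6])
M=s[1]; g=s[0]-.019*M[:,2]; S=np.c_[-M[:,0],np.cross(-M[:,2],-M[:,0]),-M[:,2]]; o=g+S@np.array([.132,0,-.055]); print("origin",o)
# scoop floor seen from top: fit plane (inside bowl) in scoop frame
Q=(P-o)@S; w=(abs(Q[...,1])<.035)&(Q[...,0]>-.03)&(Q[...,0]<.04)&(abs(Q[...,2])<.03); q=Q[w]
A=np.c_[q[:,:2],np.ones(len(q))]; print(len(q),"plane",np.linalg.lstsq(A,q[:,2],rcond=None)[0])
s=now(); rows(s,*[lip((.445,.24,z),90,0) for z in (.12,.02,.002)])
E
```

```text
t 14.95 tcp [0.4415 0.4194 0.1539] grasp [0.4416 0.4194 0.1729] x yaw 90.47 zdir [-0.004  0.    -1.   ] q [-0.72  0.48 -0.11  1.73  0.06  0.94 -0.84] F [ 0.8 -0.2 -1.5] gap 0.193 grip 60.0
scene [([294.0, 172.0], 288, [0.578, 0.143, 0.045]), ([238.0, 221.0], 28, [0.372, 0.113, 0.02])]
top [([278.0, 189.0], 360, [0.58, 0.131, 0.044]), ([270.0, 190.0], 47, [0.575, 0.153, 0.047]), ([283.0, 264.0], 23, [0.373, 0.111, 0.022])]
origin [0.44244434 0.28738472 0.11786274]
759 plane [0.02680984 0.00268953 0.00855991]
t 15.05 tcp [0.4458 0.4167 0.1564] grasp [0.4458 0.4166 0.1754] x yaw 90.04 zdir [ 0.001  0.002 -1.   ] q [-0.71  0.47 -0.11  1.73  0.06  0.94 -0.84] F [ 0.1 -0.2 -1.3] gap 0.193 grip 60.0
[0.01, -0.03, 0.02, 0.01, -0.02, 0.01]
[0.0, -0.04, 4.02, 0.01, -0.02, 0.01]
[0.0, -0.04, 4.74, 0.01, -0.02, 0.01]
```

Call:
{"op": "move_arm", "data": {"commands": [0,0,0,1.5,0,0,0,0,0,0,3,0,0,0,0,0,0,4,0,0,0,0,0,0,4.4,0,0,0,0,0,0,4.7,0,0,0,0,0,0,4.8,0,0,0,0,0,0,4.8,0,0,0,0,0,0,4.8,0,0,0]}}

```text
clock: 15.85
position: [0.4464, 0.4174, 0.0374]
tool_rot: [-0.001, 0.707, 0.707, 0.002]
wrist_force: [-0.7, 1.3, -2.9]
finger_gap: 0.194
grip_force: 60.0
```

```bash
cat >> h.py <<'E'
def scoopplane(c,o,S):
    P=cloud(c); Q=(P-o)@S; w=(abs(Q[...,1])<.035)&(Q[...,0]>-.03)&(Q[...,0]<.04)&(abs(Q[...,2])<.03); q=Q[w]
    A=np.c_[q[:,:2],np.ones(len(q))]; print(len(q),"floor plane",np.linalg.lstsq(A,q[:,2],rcond=None)[0].round(4))
def scoopframe(s,gx=-.132,gz=.055):
    M=s[1]; g=s[0]-.019*M[:,2]; S=np.c_[-M[:,0],np.cross(-M[:,2],-M[:,0]),-M[:,2]]; return g-S@np.array([gx,0,gz]),S
E
python3 - <<'E'
from h import *
from plant import vision
s=now(); c=vision.capture("top"); o,S=scoopframe(s); print(o); scoopplane(c,o,S); now()
E
```

```text
t 15.85 tcp [0.4464 0.4174 0.0374] grasp [0.4463 0.4174 0.0564] x yaw 90.0 zdir [ 0.001  0.003 -1.   ] q [-0.72  0.63 -0.09  1.79  0.08  0.72 -0.86] F [-0.7  1.3 -2.9] gap 0.194 grip 60.0
[0.44641828 0.28555666 0.00098148]
622 floor plane [ 0.026  -0.0007  0.007 ]
t 15.9 tcp [0.4462 0.4174 0.0373] grasp [0.4462 0.4174 0.0563] x yaw 90.01 zdir [ 0.001  0.003 -1.   ] q [-0.72  0.63 -0.09  1.79  0.08  0.72 -0.86] F [ 0.5  0.3 -1.8] gap 0.19 grip 60.0
```

Call:
{"op": "move_arm", "data": {"commands": [0,0,0,0.04,0,0.12,0,0,0,0,0.06,0,0.23,0,0,0,0,0.06,0,0.23,0,0.3,0,0,0.06,0,0.23,0,0.5,0,0,0.06,0,0.23,0,0.6,0,0,0.06,0,0.23,0,0.7,0,0,0.06,0,0.23,0,0.7,0,0,-1,0,0.1,0,0.7,0,0,-2.5,0,0,0,0.7,0,0,-4,0,0,0,0.7,0,0,-4,0,0,0]}}

```text
clock: 17.0
position: [0.4484, 0.4196, 0.1417]
tool_rot: [-0.001, 0.707, 0.707, 0.005]
wrist_force: [1.0, 1.8, 0.7]
finger_gap: 0.696
grip_force: 0.0
```

```bash
python3 - <<'E'
from h import *
from plant import vision
s=now(); c=vision.capture("top"); np.savez("top9.npz",**c); P=cloud(c); X,Y,Z=P[...,0],P[...,1],P[...,2]
o=np.array([.4462,.2855,0]); S=np.array([[0,1,0],[-1,0,0],[0,0,1.]]); scoopplane(c,o,S)
for n in ("top","scene"):
    c=vision.capture(n); P=cloud(c); Q=(P-o)@S; a,l,z=Q[...,0],Q[...,1],Q[...,2]
    w=(z>.012)&(z<.045)&(abs(l)<.06)&(a<.045)&(a>-.06); print("walls lat",np.percentile(l[w],[1,50,99]),"a",np.percentile(a[w],[1,99]))
    for u in (-.03,0,.02): k=w&(abs(a-u)<.012); print("  a",u,np.percentile(l[k],[2,98]))
    h=(z>.04)&(z<.08)&(a<-.06)&(a>-.17)&(abs(l)<.04); f=np.polyfit(a[h],l[h],1); print("handle",h.sum(),"lat fit",f,"a",a[h].min(),"top z at -72",np.polyval(np.polyfit(a[h],z[h],1),-.072))
rows(s,pose((.446,.3575,.10),90),pose((.446,.3575,.0385),90))
E
```

```text
t 17.0 tcp [0.4484 0.4196 0.1417] grasp [0.4483 0.4195 0.1607] x yaw 90.02 zdir [ 0.007  0.009 -1.   ] q [-0.71  0.49 -0.11  1.74  0.06  0.91 -0.85] F [1.  1.8 0.7] gap 0.696 grip 0.0
617 floor plane [ 0.0044 -0.0045  0.004 ]
walls lat [-0.04338081  0.00516233  0.04450364] a [-0.05918767  0.03318353]
  a -0.03 [-0.04322734  0.04438656]
  a 0 [-0.04255229  0.04444043]
  a 0.02 [-0.04358365  0.04450029]
handle 243 lat fit [9.48866144e-05 2.05393752e-04] a -0.14829122312195808 top z at -72 0.04902101322040027
walls lat [-0.04509992  0.00041375  0.0429429 ] a [-0.05477065  0.02792392]
  a -0.03 [-0.04491007  0.04234408]
  a 0 [-0.04494606  0.04347274]
  a 0.02 [-0.04551518  0.04265472]
handle 173 lat fit [ 0.00281588 -0.00278336] a -0.15040470405275397 top z at -72 0.04739167803229374
[-2.51, -0.11, 2.41, 0.07, -0.08, 0.0]
[-2.53, -0.13, 4.87, 0.07, -0.08, 0.0]
```

Call:
{"op": "move_arm", "data": {"commands": [0.6,-1.3,-0.1,0.5,0.03,-0.04,0,0.6,-2.5,-0.1,1.2,0.03,-0.04,0,0.6,-2.5,-0.1,2.4,0.03,-0.04,0,0.6,-2.5,-0.1,2.4,0.03,-0.04,0,0.6,-2.5,-0.1,2.4,0.03,-0.04,0]}}

```text
clock: 17.65
position: [0.4418, 0.3538, 0.0747]
tool_rot: [-0.001, 0.707, 0.707, -0.004]
wrist_force: [-0.4, -0.7, -0.2]
finger_gap: 0.603
grip_force: 0.0
```

```bash
python3 - <<'E'
from h import *
s=now(); rows(s,pose((.446,.3575,.0385),90))
E
```

```text
t 17.65 tcp [0.4418 0.3538 0.0747] grasp [0.4419 0.3539 0.0937] x yaw 90.04 zdir [-0.006 -0.004 -1.   ] q [-0.65  0.52 -0.1   1.88  0.07  0.75 -0.78] F [-0.4 -0.7 -0.2] gap 0.603 grip 0.0
[0.16, 0.18, 2.21, -0.06, 0.04, 0.01]
```

Call:
{"op": "move_arm", "data": {"commands": [0.5,0.1,0.1,1,-0.03,0.04,0,0.5,0.1,0.1,2,-0.03,0.04,0,0.5,0.1,0.1,2.28,-0.03,0.04,0,0,0.1,0.1,2.28,-0.03,0.04,0,0,0.1,0.1,2.28,-0.03,0.04,0,0,0.1,0.1,2.28,-0.03,0.04,0,0,0.1,0.1,2.28,-0.03,0.04,0,0,0.1,0.1,2.28,-0.03,0.04,0,0,0.1,0.1,2.28,-0.03,0.04,0,0,0.1,0.1,2.28,-0.03,0.04,0], "grip_force": 60}}

```text
clock: 18.65
position: [0.446, 0.3572, 0.02]
tool_rot: [-0.001, 0.707, 0.707, 0.001]
wrist_force: [-1.5, -0.3, 7.0]
finger_gap: 0.193
grip_force: 60.0
```

```bash
python3 - <<'E'
from h import *
from plant import vision
s=now()
o=np.array([.4462,.2855,0]); S=np.array([[0,1,0],[-1,0,0],[0,0,1.]])
for n in ("top","scene"):
    c=vision.capture(n); P=cloud(c); scoopplane(c,o,S); Q=(P-o)@S; a,l,z=Q[...,0],Q[...,1],Q[...,2]
    w=(z>.015)&(z<.045)&(abs(l)<.06)&(a<.045)&(a>-.05)
    for u in (-.03,0,.02): k=w&(abs(a-u)<.012); print("  a",u,np.percentile(l[k],[2,98]).round(4))
E
```

```text
t 18.65 tcp [0.446  0.3572 0.02  ] grasp [0.446  0.3571 0.039 ] x yaw 90.01 zdir [ 0.001  0.003 -1.   ] q [-0.65  0.61 -0.09  1.89  0.08  0.64 -0.79] F [-1.5 -0.3  7. ] gap 0.193 grip 60.0
621 floor plane [ 0.0115 -0.0009  0.0039]
  a -0.03 [-0.0431  0.044 ]
  a 0 [-0.0426  0.0445]
  a 0.02 [-0.0434  0.0443]
374 floor plane [-0.0076  0.0027  0.0037]
  a -0.03 [-0.0447  0.042 ]
  a 0 [-0.0452  0.0425]
  a 0.02 [-0.0443  0.0429]
```

Call:
{"op": "move_arm", "data": {"commands": [0,0,0,-0.5,0,0,0,0,0,0,-2,0,0,0,0,0,0,-3.5,0,0,0,0,-0.5,0.1,-5,0,0,0,0,-1.5,0.2,-5.5,0,0,0,0,-3,0.4,-5.5,0,0,0,0,-4.7,0.7,-5.5,0,0,0,0,-6.5,0.9,-5.5,0,0,0,0,-8.3,1.2,-5.5,0,0,0,0,-10.1,1.4,-5.5,0,0,0,0,-11.9,1.7,-5.5,0,0,0,0,-13.7,1.9,-5.5,0,0,0]}}

```text
clock: 19.95
position: [0.4927, 0.0119, 0.1564]
tool_rot: [-0.001, 0.707, 0.707, 0.001]
wrist_force: [0.8, -0.0, -1.7]
finger_gap: 0.19
grip_force: 60.0
```

Call:
{"op": "move_arm", "data": {"commands": [0,-1.7,0.24,0,0,0,0,0,-3.3,0.5,0,0,0,0,0,-4.8,0.7,0,0,0,0,0,-6,0.9,0,0,0,0,0,-6.8,1.0,0,0,0,0,0,-7.3,1.1,0,0,0,0,0,-7.5,1.1,0,0,0,0,0,-7.5,1.1,0,0,0,0,0,-7.5,1.1,0,0,0,0,0,-7.5,1.1,0,0,0,0]}}

```text
clock: 20.95
position: [0.5205, -0.1721, 0.1555]
tool_rot: [-0.001, 0.706, 0.708, 0.001]
wrist_force: [-0.7, -0.7, -2.1]
finger_gap: 0.189
grip_force: 60.0
```

```bash
cat > chk.py <<'E'
from h import *
from plant import vision
s=now(); o,S=scoopframe(s,-.0717,.039); print("origin",o)
for n in ("top","scene"):
    c=vision.capture(n); P=cloud(c); np.savez("last_"+n+".npz",**c); scoopplane(c,o,S); Q=(P-o)@S; a,l,z=Q[...,0],Q[...,1],Q[...,2]
    w=(z>.015)&(z<.045)&(abs(l)<.06)&(a<.045)&(a>-.06)
    for u in (-.03,0,.02): k=w&(abs(a-u)<.012); print("  a",u,np.percentile(l[k],[2,98]).round(4) if k.sum()>5 else None)
    w=(abs(z)<.012)&(abs(l)<.035)&(a>0)&(a<.07); print("  lip a",np.percentile(a[w],[98,100]).round(4))
E
python3 chk.py; python3 - <<'E'
from h import *
rows(now(),pose((.5215,-.1743,.1765),90),pose((.5215,-.1743,.062),90))
E
```

```text
t 20.95 tcp [ 0.5205 -0.1721  0.1555] grasp [ 0.5205 -0.1721  0.1745] x yaw 90.13 zdir [-0.001  0.002 -1.   ] q [ 0.18  0.37  0.12  1.89 -0.06  0.88  0.32] F [-0.7 -0.7 -2.1] gap 0.189 grip 60.0
origin [ 0.52062518 -0.24373192  0.13530661]
0 floor plane [0. 0. 0.]
  a -0.03 None
  a 0 None
  a 0.02 None
t 21.0 tcp [ 0.5205 -0.1723  0.1555] grasp [ 0.5205 -0.1723  0.1745] x yaw 90.12 zdir [-0.     0.002 -1.   ] q [ 0.18  0.37  0.12  1.89 -0.06  0.88  0.32] F [ 0.1 -0.6 -2. ] gap 0.193 grip 60.0
[-0.08, 0.04, -0.08, -0.0, -0.02, 0.02]
[-0.09, 0.04, 4.5, -0.0, -0.02, 0.02]Traceback (most recent call last):
  File "chk.py", line 8, in <module>
    w=(abs(z)<.012)&(abs(l)<.035)&(a>0)&(a<.07); print("  lip a",np.percentile(a[w],[98,100]).round(4))
                                                                 ~~~~~~~~~~~~~^^^^^^^^^^^^^^^
    return _quantile_unchecked(
        a, q, axis, out, overwrite_input, method, keepdims, weights)
    return _ureduce(a,
                    func=_quantile_ureduce_func,
    ...<5 lines>...
                    overwrite_input=overwrite_input,
                    method=method)
    r = func(a, **kwargs)
    result = _quantile(arr,
                       quantiles=q,
    ...<2 lines>...
                       out=out,
                       weights=wgt)
    slices_having_nans = np.isnan(arr[-1, ...])
                                  ~~~^^^^^^^^^
IndexError: index -1 is out of bounds for axis 0 with size 0
```

```bash
sed -i 's/("top","scene")/("scene",)/' chk.py; python3 chk.py; python3 - <<'E'
from h import *
c=load("last_scene.npz"); P=cloud(c); X,Y,Z=P[...,0],P[...,1],P[...,2]
m=(X>.44)&(X<.475)&(Y<-.03)&(Y>-.33)&(abs(Z-.088)<.006); print("panel",m.sum(),np.percentile(X[m],[2,50,98]).round(4))
m=(X>.55)&(X<.6)&(Y<-.2)&(Y>-.29)&(abs(Z-.054)<.005); print("midwall",m.sum(),np.percentile(X[m],[2,50,98]).round(4))
m=(X>.66)&(X<.69)&(Y<-.1)&(Y>-.29)&(Z>.025)&(Z<.048); print("well back face x",m.sum(),np.percentile(X[m],[10,50,90]).round(4))
cv2.imwrite("pics/s9.png",c["pixels"][120:320,260:500,::-1].repeat(3,0).repeat(3,1))
E
```

```text
t 21.0 tcp [ 0.5205 -0.1723  0.1555] grasp [ 0.5205 -0.1723  0.1745] x yaw 90.12 zdir [-0.     0.002 -1.   ] q [ 0.18  0.37  0.12  1.89 -0.06  0.88  0.32] F [ 0.1 -0.6 -2. ] gap 0.193 grip 60.0
origin [ 0.52065312 -0.24393285  0.13533783]
786 floor plane [-0.0028  0.001   0.0034]
  a -0.03 [-0.0445  0.0429]
  a 0 [-0.0448  0.0426]
  a 0.02 [-0.045   0.0435]
  lip a [0.0416 0.0424]
panel 883 [0.4524 0.4593 0.4684]
midwall 57 [0.5687 0.5717 0.5758]
well back face x 284 [0.6751 0.6765 0.678 ]
```

View pics/s9.png

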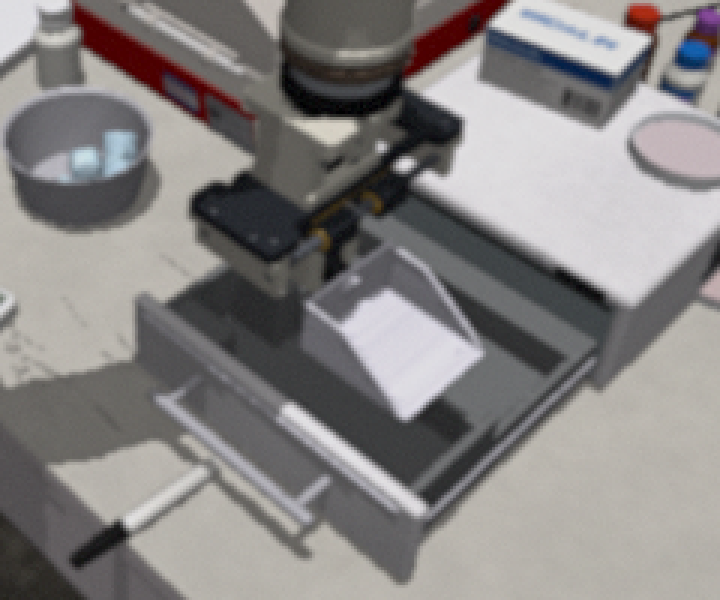

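The scoop is level over the bay: lip edge from crop (403,415) to (480,352), inside between panel and mid wall; ice stays in the bowl (100,155).

Call:
{"op": "move_arm", "data": {"commands": [0,-0.03,0,0.7,0,0,0,0,-0.03,0,1.4,0,0,0,0,-0.03,0,2.1,0,0,0,0,-0.03,0,2.7,0,0,0,0,-0.03,0,3.2,0,0,0,0,-0.03,0,3.6,0,0,0,0,-0.03,0,3.9,0,0,0,0,-0.03,0,4.15,0,0,0,0,-0.03,0,4.35,0,0,0,0,-0.03,0,4.5,0,0,0,0,-0.03,0,4.5,0,0,0,0,-0.03,0,4.5,0,0,0]}}

```text
clock: 22.25
position: [0.5206, -0.1744, 0.0432]
tool_rot: [-0.001, 0.707, 0.707, 0.001]
wrist_force: [-0.3, 0.3, -1.1]
finger_gap: 0.192
grip_force: 60.0
```

```bash
python3 chk.py
```

```text
t 22.25 tcp [ 0.5206 -0.1744  0.0432] grasp [ 0.5206 -0.1744  0.0622] x yaw 90.01 zdir [ 0.     0.002 -1.   ] q [ 0.2   0.54  0.1   1.94 -0.09  0.66  0.35] F [-0.3  0.3 -1.1] gap 0.192 grip 60.0
origin [ 0.52064122 -0.24603434  0.02310931]
478 floor plane [0.0047 0.0061 0.0034]
  a -0.03 [-0.0002  0.0545]
  a 0 [0.0394 0.0549]
  a 0.02 [0.0398 0.0547]
  lip a [0.0635 0.0642]
```

Call:
{"op": "move_arm", "data": {"commands": [0,0,0,0.1,0,0,0,0,0,0,0.2,0,0,0,0,0,0,0.2,0,0,0,0.25,0,0,0.2,0,0,0,0.32,0,0,0.2,0,0,0,0.4,0,0,0.2,0,0,0,0.4,0,0,0.2,0,0,0,0.4,0,0,-0.3,0,0,0,0.4,0,0,-1.2,0,0,0,0.4,0,0,-2.7,0,0,0,0.4,0,0,-4.4,0,0,0,0.4,0,0,-5,0,0,0]}}

```text
clock: 23.5
position: [0.523, -0.1754, 0.1734]
tool_rot: [0.003, 0.707, 0.707, 0.002]
wrist_force: [-0.1, -0.8, -0.1]
finger_gap: 0.401
grip_force: 0.0
```

```bash
python3 - <<'E'
from h import *
from plant import vision
s=now(); o=np.array([.5205,-.246,.018]); S=np.array([[0,1,0],[-1,0,0],[0,0,1.]])
c=vision.capture("scene"); scoopplane(c,o,S); P=cloud(c); I=c["pixels"].astype(int)
Q=(P-o)@S; a,l,z=Q[...,0],Q[...,1],Q[...,2]
w=(z>.012)&(z<.05)&(abs(l)<.047)&(a<.03)&(a>-.05)&(I.min(2)>120); print("walls",w.sum(),np.percentile(l[w],[2,98]),np.percentile(a[w],[2,98]))
m=(P[...,0]>.44)&(P[...,0]<.475)&(P[...,1]<-.03)&(P[...,1]>-.33)&(abs(P[...,2]-.088)<.006); print("panel",np.percentile(P[...,0][m],[2,50,98]).round(4))
h=(a<-.06)&(a>-.16)&(abs(l)<.02)&(z>.02)&(z<.08)&(I.max(2)<90); print("handle",h.sum(),np.median(l[h]) if h.sum() else 0, a[h].min() if h.sum() else 0)
E
```

```text
t 23.5 tcp [ 0.523  -0.1754  0.1734] grasp [ 0.5229 -0.1754  0.1924] x yaw 89.99 zdir [ 0.007 -0.    -1.   ] q [ 0.18  0.35  0.12  1.87 -0.06  0.91  0.32] F [-0.1 -0.8 -0.1] gap 0.401 grip 0.0
427 floor plane [-0.006  -0.0081  0.0037]
walls 167 [-0.03108773  0.04356801] [-0.04802405  0.02482505]
panel [0.4523 0.4591 0.4691]
handle 374 -0.004872643998182602 -0.1528282942634629
```

```bash
python3 - <<'E'
from h import *
s=now(); a=pose((.378,-.185,.18),0); rows(s,a)
E
```

```text
t 23.55 tcp [ 0.5237 -0.1756  0.1744] grasp [ 0.5235 -0.1755  0.1934] x yaw 90.0 zdir [ 0.009 -0.001 -1.   ] q [ 0.18  0.35  0.12  1.87 -0.06  0.91  0.32] F [ 0.9 -1.3  2. ] gap 0.403 grip 0.0
[-0.38, -5.83, 0.49, 0.07, -0.06, 15.0]
```

Call:
{"op": "move_arm", "data": {"commands": [0,-0.38,-5.83,0.4,0,0,15,0,-0.38,-5.83,0.4,0,0,15,0,-0.38,-5.83,0.4,0,0,15,0,-0.38,-5.83,0.4,0,0,15,0,-0.38,-5.83,0.4,0,0,15,0,-0.38,-5.83,0.4,0,0,15,0,-0.38,-5.83,0.4,0,0,15,0,-0.38,-5.83,0.4,0,0,15,0,-0.38,-5.83,0.4,0,0,15,0,-0.38,-5.83,0.4,0,0,15,0,-0.38,-5.83,0.4,0,0,15,0,-0.38,-5.83,0.4,0,0,15]}}

```text
clock: 24.75
position: [0.3745, -0.1838, 0.1581]
tool_rot: [-0.001, 1.0, -0.0, -0.0]
wrist_force: [1.1, -0.2, -0.8]
finger_gap: 0.005
grip_force: 0.0
```

```bash
python3 - <<'E'
from h import *
s=now(); rows(s,pose((.376,-.185,.064),0))
E
```

```text
t 24.75 tcp [ 0.3745 -0.1838  0.1581] grasp [ 0.3745 -0.1839  0.1771] x yaw -0.01 zdir [-0.     0.002 -1.   ] q [ 0.06  0.15  0.36  2.19 -0.08  0.81 -1.1 ] F [ 1.1 -0.2 -0.8] gap 0.005 grip 0.0
[0.06, 0.05, 4.52, -0.02, 0.0, -0.0]
```

Call:
{"op": "move_arm", "data": {"commands": [0,0,0,1.5,0,0,0,0,0,0,3,0,0,0,0,0,0,4.2,0,0,0,0,0,0,4.5,0,0,0,0,0,0,4.5,0,0,0,0,0,0,4.5,0,0,0]}}

```text
clock: 25.35
position: [0.3754, -0.1843, 0.0465]
tool_rot: [-0.001, 1.0, 0.0, 0.0]
wrist_force: [-0.0, -0.6, 0.5]
finger_gap: 0.002
grip_force: 0.0
```

```bash
python3 -c "
from h import *
now()"
```

```text
t 25.35 tcp [ 0.3754 -0.1843  0.0465] grasp [ 0.3754 -0.1843  0.0655] x yaw 0.04 zdir [ 0.001  0.001 -1.   ] q [ 0.13  0.38  0.3   2.26 -0.22  0.53 -0.97] F [-0.  -0.6  0.5] gap 0.002 grip 0.0
```

Call:
{"op": "move_arm", "data": {"commands": [0,0.4,0,0,0,0,0,0,0.7,0,0,0,0,0,0,1.0,0,0,0,0,0,0,1.3,0,0,0,0,0,0,1.7,0,0,0,0,0,0,2.1,0,0,0,0,0,0,2.5,0,0,0,0,0,0,2.9,0,0,0,0,0,0,3.3,0,0,0,0,0,0,3.7,0,0,0,0,0,0,4.1,0,0,0,0,0,0,4.5,0,0,0,0,0]}}

```text
clock: 26.55
position: [0.4878, -0.1833, 0.0453]
tool_rot: [-0.001, 1.0, 0.0, -0.0]
wrist_force: [-2.8, 2.6, 0.2]
finger_gap: 0.004
grip_force: 1.7
```

```bash
cat > d.py <<'E'
from h import *
from plant import vision
now()
for n in ("scene","top"):
    P=cloud(vision.capture(n)); X,Y,Z=P[...,0],P[...,1],P[...,2]
    m=(X>.44)&(X<.712)&(Y<-.22)&(Y>-.33)&(abs(Z-.088)<.005); print(n,"panel x",m.sum(),np.percentile(X[m],[2,50,98]).round(4) if m.sum() else 0)
E
python3 d.py
```

```text
t 26.55 tcp [ 0.4878 -0.1833  0.0453] grasp [ 0.4879 -0.1834  0.0643] x yaw 0.03 zdir [-0.001  0.002 -1.   ] q [ 0.08  0.52  0.29  2.02 -0.24  0.64 -1.05] F [-2.8  2.6  0.2] gap 0.004 grip 1.7
scene panel x 289 [0.5365 0.5472 0.7094]
top panel x 35 [0.6151 0.6574 0.7097]
```

Call:
{"op": "move_arm", "data": {"commands": [0,0.4,0,0,0,0,0,0,0.8,0,0,0,0,0,0,1.2,0,0,0,0,0,0,1.6,0,0,0,0,0,0,2.0,0,0,0,0,0,0,2.4,0,0,0,0,0,0,2.8,0,0,0,0,0,0,3.2,0,0,0,0,0,0,3.6,0,0,0,0,0,0,4.0,0,0,0,0,0,0,4.4,0,0,0,0,0,0,4.8,0,0,0,0,0]}}

```text
clock: 27.85
position: [0.608, -0.1836, 0.0455]
tool_rot: [-0.001, 1.0, 0.0, -0.0]
wrist_force: [-3.8, -1.0, -0.8]
finger_gap: 0.005
grip_force: 1.6
```

```bash
python3 d.py
```

```text
t 27.85 tcp [ 0.608  -0.1836  0.0455] grasp [ 0.608  -0.1837  0.0645] x yaw 0.02 zdir [-0.     0.002 -1.   ] q [ 0.05  0.67  0.28  1.73 -0.25  0.78 -1.12] F [-3.8 -1.  -0.8] gap 0.005 grip 1.6
scene panel x 228 [0.6577 0.6661 0.7093]
top panel x 0 0
```

Call:
{"op": "move_arm", "data": {"commands": [0,0.25,0,0,0,0,0,0,0.5,0,0,0,0,0,0,0.75,0,0,0,0,0,0,1.0,0,0,0,0,0,0,1.15,0,0,0,0,0,0,1.25,0,0,0,0,0,0,1.25,0,0,0,0,0]}}

```text
clock: 28.65
position: [0.6393, -0.1837, 0.0455]
tool_rot: [-0.001, 1.0, 0.0, 0.0]
wrist_force: [0.2, 0.3, 0.2]
finger_gap: 0.009
grip_force: 0.0
```

```bash
python3 d.py
```

```text
t 28.65 tcp [ 0.6393 -0.1837  0.0455] grasp [ 0.6393 -0.1837  0.0645] x yaw 0.03 zdir [ 0.001  0.001 -1.   ] q [ 0.04  0.71  0.28  1.65 -0.25  0.82 -1.14] F [0.2 0.3 0.2] gap 0.009 grip 0.0
scene panel x 218 [0.6878 0.6976 0.7092]
top panel x 0 0
```

Call:
{"op": "move_arm", "data": {"commands": [0,0.06,0,0,0,0,0,0,0.12,0,0,0,0,0,0,0.18,0,0,0,0,0,0,0.18,0,0,0,0,0,0,0.18,0,0,0,0,0]}}

```text
clock: 29.25
position: [0.6413, -0.1842, 0.0454]
tool_rot: [-0.001, 1.0, -0.0, -0.002]
wrist_force: [-5.2, -0.4, 3.9]
finger_gap: 0.004
grip_force: 3.0
```

```bash
python3 d.py
```

```text
t 29.25 tcp [ 0.6413 -0.1842  0.0454] grasp [ 0.6413 -0.1842  0.0644] x yaw -0.03 zdir [-0.003  0.002 -1.   ] q [ 0.04  0.72  0.28  1.64 -0.25  0.83 -1.14] F [-5.2 -0.4  3.9] gap 0.004 grip 3.0
scene panel x 211 [0.6898 0.6987 0.7099]
top panel x 0 0
```

Call:
{"op": "move_arm", "data": {"commands": [0,0.1,0,0,0,0,0,0,0.2,0,0,0,0,0,0,0.2,0,0,0,0,0]}}

```text
clock: 29.65
position: [0.6414, -0.1842, 0.0452]
tool_rot: [-0.002, 1.0, -0.001, -0.006]
wrist_force: [-18.7, 2.6, 16.0]
finger_gap: 0.007
grip_force: 9.5
```

Call:
{"op": "move_arm", "data": {"commands": [0,-0.5,0,0,0,0,0,0,-1.5,0,0,0,0,0,0,-2,0,-1,0,0,0,0,-2.5,0,-3,0,0,0,0,-2.5,0,-5,0,0,0,0,-4,0,-6,0,0,0,0,-4,0,-6,0,0,0,0,-4,0,-6,0,0,0]}}

```text
clock: 30.45
position: [0.5487, -0.1842, 0.1968]
tool_rot: [-0.001, 1.0, -0.0, 0.002]
wrist_force: [0.3, 0.5, -1.2]
finger_gap: 0.004
grip_force: 0.0
```

```bash
python3 d.py; python3 - <<'E'
from h import *
from plant import vision
for n in ("scene","top"):
    c=vision.capture(n); I=c["pixels"].astype(int); P=cloud(c); X,Y,Z=P[...,0],P[...,1],P[...,2]
    m=((I[...,2]-I[...,0]>12)&(I[...,2]>110)&(X>.3)&(X<.72)&(Y<.5)&(Y>-.35)).astype(np.uint8)
    k,l,st,ce=cv2.connectedComponentsWithStats(m); print(n,[(ce[i].round(0).tolist(),int(st[i,4]),np.nanmedian(P[l==i],axis=0).round(3).tolist()) for i in range(1,k) if st[i,4]>6])
    w=(X>.48)&(X<.66)&(Y>.06)&(Y<.245)&(Z>.055)&(Z<.08); print("bowl",cv2.minEnclosingCircle(P[w][:,:2].astype(np.float32)))
    w=(X>.34)&(X<.44)&(Y>.04)&(Y<.15)&(Z>.012)&(Z<.03); print("timer",P[w].mean(0))
    w=(X>.64)&(X<.71)&(Y>.26)&(Y<.35)&(Z>.09)&(Z<.115); print("bottle top",np.median(P[w],axis=0))
E
```

```text
t 30.45 tcp [ 0.5487 -0.1842  0.1968] grasp [ 0.5486 -0.1843  0.2158] x yaw -0.02 zdir [ 0.003  0.001 -1.   ] q [ 0.    0.38  0.35  1.79 -0.16  0.99 -1.16] F [ 0.3  0.5 -1.2] gap 0.004 grip 0.0
scene panel x 339 [0.6893 0.6981 0.7091]
top panel x 96 [0.6917 0.6998 0.7081]
scene [([294.0, 172.0], 290, [0.578, 0.143, 0.044]), ([238.0, 221.0], 29, [0.373, 0.114, 0.02])]
bowl ((0.5691734552383423, 0.16056175529956818), 0.07347186654806137)
timer [0.3897284  0.09264181 0.01865761]
bottle top [0.70127003 0.30436083 0.09941974]
top [([278.0, 189.0], 352, [0.58, 0.131, 0.043]), ([270.0, 189.0], 44, [0.576, 0.151, 0.047]), ([283.0, 264.0], 21, [0.373, 0.111, 0.022])]
bowl ((0.5720755457878113, 0.15720245242118835), 0.07207921147346497)
timer [0.3927717  0.09501607 0.01958699]
bottle top [0.70136553 0.30564484 0.0998841 ]
```

```bash
python3 -c "
from plant import ctrl
print(ctrl.sign_off())"
```

```text
the job is handed in; nothing more can be done
None
```

The job is handed in at 30.5 s of the 72 s allowed: all six ice pieces went from the well into the bowl in one load. The scoop was laid on the bench, regripped at its neck and set flat in the bay. The drawer was then pushed against its stop, and the last camera check showed ice only in the bowl, with the bowl and timer where they were.

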